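Empty the tube carrier into the sharps container and hang it up

TASK

Clear away the spent blood tubes: slide the closure on the waste container fully open to its stop, drop every tube from the hand carrier into the container, then slide the closure fully shut again. Hang the emptied carrier by its handle on the stand's twin hook, level and resting on both prongs. The tubes in the black rack at the back are still needed: leave them, and the other things on the bench, where they are.

Things in the scene. Friction and masses are not known exactly. Their poses are not given: they have to be found in the camera images.
- bin: Fixed black waste container with white lid, on the left or right of the bench: 170 (x) x 190 (y) mm, lid top 156 mm high; origin under its centre. One mouth in the lid, centred at y = -45 mm; inside, an empty box 160 x 180 mm, floor 5 mm thick. Two guide rails (7 mm wide, tops 168 mm above the bench) run along bin y at x = +-78 mm.
- bin_mouth (a point): Centre of the container's mouth, at the level of the lid's top face (156 mm above the bench); axes as the bin's: the mouth measures 130 mm along x, 70 mm along y.
- closure (a joint): The sliding closure of the container: a flat grey plate, 144 x 78 x 4 mm (top face 161 mm above the bench), that slides on the lid along bin +y. 0 m = fully shut over the mouth (its stop), 0.076 m = fully open (its other stop). It stays where it is left; friction about 3 N.
- closure_grip (a point): Middle of the top of the closure's upright grip: a ribbed grey fin 50 mm (bin x) x 12 mm thick (bin y), standing 28 mm above the plate, top 189 mm above the bench. It moves with the closure. Pinch it from above across its thickness, or push it.
- carrier: Loose grey hand carrier for tubes, base 110 (x) x 184 (y) mm, 0.27 to 0.45 kg; origin under its centre. Two rows of three square wells (22 mm wide; floor 6 mm, block top 56 mm above its underside) at x = +-35 mm, y = -60, 0, +60 mm, and a steel carrying handle over the middle, between the rows, along y.
- carrier_handle (a point): Middle of the carrier's handle bar: a straight round steel bar, 10 mm in diameter, 168 mm long along carrier y, its axis 130 mm above the carrier's underside, held by an upright at each end (y = +-84 mm).
- hook: Fixed steel stand, on the side away from the container, with a twin hook: two 8 mm prongs at y = +-35 mm that point to its -x and turn up at the tips (x = -26 mm, 235 mm above the bench). Origin on the bench below the hook's seat. Post 16 mm thick, 254 mm high at x = +92 mm; base plate 100 x 160 x 10 mm centred at x = +105 mm.
- hook_seat (a point): Where the middle of the carrier's handle bar lies when it hangs on both prongs, the bar along the stand's y axis: 214 mm above the bench, midway between the prongs, 26 mm behind the upturned tips. The prongs slope down to this lowest point.
- tube1: Spent blood tube (absent in some starts): 115 mm long with cap; round clear barrel 16 mm in diameter with a paper label, and a square mauve cap 18 mm wide over the last 22 mm (93 to 115 mm from the bottom). 22 g. Origin at the centre of its bottom, z along the tube towards the cap. Starts standing in a well of the carrier.
- tube2: Spent blood tube (absent in some starts): 115 mm long with cap; round clear barrel 16 mm in diameter with a paper label, and a square mauve cap 18 mm wide over the last 22 mm (93 to 115 mm from the bottom). 22 g. Origin at the centre of its bottom, z along the tube towards the cap. Starts standing in a well of the carrier.
- tube3: Spent blood tube (absent in some starts): 115 mm long with cap; round clear barrel 16 mm in diameter with a paper label, and a square mauve cap 18 mm wide over the last 22 mm (93 to 115 mm from the bottom). 22 g. Origin at the centre of its bottom, z along the tube towards the cap. Starts standing in a well of the carrier.
- tube4: Spent blood tube (absent in some starts): 115 mm long with cap; round clear barrel 16 mm in diameter with a paper label, and a square mauve cap 18 mm wide over the last 22 mm (93 to 115 mm from the bottom). 22 g. Origin at the centre of its bottom, z along the tube towards the cap. Starts standing in a well of the carrier.
- tube5: Spent blood tube (absent in some starts): 115 mm long with cap; round clear barrel 16 mm in diameter with a paper label, and a square mauve cap 18 mm wide over the last 22 mm (93 to 115 mm from the bottom). 22 g. Origin at the centre of its bottom, z along the tube towards the cap. Starts standing in a well of the carrier.
- tube6: Spent blood tube (absent in some starts): 115 mm long with cap; round clear barrel 16 mm in diameter with a paper label, and a square mauve cap 18 mm wide over the last 22 mm (93 to 115 mm from the bottom). 22 g. Origin at the centre of its bottom, z along the tube towards the cap. Starts standing in a well of the carrier.
- keep1: Tube of the same kind (115 mm, mauve cap) that stands in the low black rack at the back of the bench: to be kept, not to be touched. Origin at the centre of its bottom.
- keep2: Tube of the same kind (115 mm, mauve cap) that stands in the low black rack at the back of the bench: to be kept, not to be touched. Origin at the centre of its bottom.
- keep3: Tube of the same kind (115 mm, mauve cap) that stands in the low black rack at the back of the bench: to be kept, not to be touched. Origin at the centre of its bottom.
- rack: Fixed low black rack, 50 x 250 x 50 mm, at the back of the bench, with four wells in a row along its y; origin under its centre.
- roll1: Bystander: white thermal paper roll standing on end, 58 mm in diameter, 57 mm high; origin under its centre.
- roll2: Bystander: white thermal paper roll standing on end, 58 mm in diameter, 57 mm high; origin under its centre.
- roll3: Bystander: white thermal paper roll standing on end, 58 mm in diameter, 57 mm high; origin under its centre.

How it is judged:
By the outcome, as a careful person would: the job done as asked, in the order asked, and still so for the second after the job is handed in, with the robot touching nothing.
Of tube1, tube2, tube3, tube4, tube5, tube6 only 4 to 6 are there at a start; the rules pass over those that are not, and their reading is None.
At some moment in a run one of carrier may be knocked a few centimetres aside while the robot is not near it.
Once in a run the grip may slacken for a moment while it holds something.
It also fails if it takes over 210 s, if anything falls off the work surface, if the arm or the gripper's body presses on something with over 40 N, if the wrist force passes 120 N, or if a joint passes its speed limit or range.

ROBOT

A 6-joint arm with a two-finger parallel gripper is mounted at the origin on the work surface. World frame = base frame: x ahead of the robot, y to its left, z up, the work surface at z = 0. Lengths are in m, angles in rad, forces in N, time in s.
With the tool pointing down it reaches from about 0.35 to 0.975 m from the base axis. Payload 4.9 kg.
Tool frame: the origin (TCP) lies at the very end of the fingers, on their centre line; the grasp point (between the pads) lies 19 mm behind it (ctrl.tcp_to_grasp is the z of the grasp point in the tool frame, in m); z points along the fingers, y is the line along which they close (so a half turn about z gives the same grasp; the last joint's range is limited). The gripper opens to 85 mm and grips with 20 to 120 N. Pads are 22 mm wide; open, the fingers measure 114 mm over their backs; the gripper's body (76 mm by 85 mm) begins 54 mm behind the grasp point. The pads swing forward as they close: fully open they stand 13 mm farther back than shut.
Start: joints at [-1.434, 0.053, 1.613, -0, 1.476, -0.119], TCP at [0.158, -0.605, 0.231] pointing down, gripper open.
Joint ranges: [-3.01, 3.01], [-1.01, 2.22], [0.06, 2.58], [-1.02, 4.17], [0.09, 2.62], [-3.14, 3.14]. Speed limits (rad/s): [2.57, 2.57, 3.14, 3.14, 3.14, 3.14].

INTERFACE

Orientations are given as a rotation vector (axis times angle).
In Python, from station import ctrl, eyes, job, nets gives the robot as it stands. The module is installed in compiled form; this text tells all that it offers.
- The arm moves only by the tool jog_arm, never from a script. Its argument "commands" is one flat list of numbers, 7 for each row, row after row: the shift along the tool's x, y, z each as a share of 0.06 m, from -1 to 1, then the turn, a rotation vector about the tool's x, y, z each as a share of 0.1 rad, from -1 to 1, then the finger opening in mm, from 0 to 85.4. In form: [x, y, z, ax, ay, az, grip, x, y, z, ax, ay, az, grip, ...]. A call has 1 to 20 rows; each row shifts and turns the commanded pose from where the row before left it, along the tool's axes as they then stand; what a row does not reach is not made up. A row lasts 1/8 s, in which the tool goes at most 62.5 mm and 10.7 degrees, less where a joint would pass 70% of its speed; a pose out of reach is approached as far as the arm can. A call with a number of a shift or a turn outside -1 to 1 is refused whole. A call with a gripper value outside its range is refused whole. The fingers move at their own pace and stop on an object; "newtons" is the grip in N (left out, the last holds). Time passes only in rows, so rows that do not move let the fingers close. It gives the time, the measured TCP pose, the force, the opening and the grip force at its end, in the units of the state.
- ctrl.get_obs(): the state, without advancing time (a new reading comes with each control period).
- eyes.get_image(name): name is "scene" or "top"; returns a dict with "image" (420x560x3 uint8, red, green, blue), "z_map" (420x560 float32, m along the optical axis (not along the pixel's ray), 0 where there is no reading), "K" (3x3 intrinsics, pixels), "cam_to_world" (4x4, takes a point from camera to world coordinates). Camera axes: x right, y up, looking along -z (the intrinsics and any distortion apply to the point x, -y, -z); pixel columns grow to the right and rows downward; lengths in m; the calibration is good to about 2 mm. A picture is of the moment at which its call begins.
- job.finish_job(): hands the job in; it is judged then, once.
Trained networks look in the newest picture that a camera, given by its name, has taken for a name from the list of things; names that differ only in an ending like _2 or _b are one class to them, and where a whole thing is asked for, a point or a joint stands for the part that bears it (a point fixed in the world has none). Each returns a list of dicts, best first, with "p" (0 to 1); they miss things now and then, are a little off and sometimes report something else, mostly with a low value. They report only what shows in the picture. A call takes as long as a camera call.
- nets.silhouettes(camera, name): "mask" (420x560 bool, what is visible of it) and "bbox" ([left, top, right, bottom] in pixels, round what is visible of it).
The state is a dict: "t": time; "q": joint angles; "dq": joint speeds; "effort": joint torques, N m; "tool_pos": TCP position; "tool_rot": TCP orientation; "contact_force": force on the tool from outside, world axes, zero at the start; "wrist_torque": the same for the moment, N m; "opening": finger opening in m; "grip_force": force on a finger pad.
Only numpy, scipy, OpenCV 4.12 (cv2) and the standard library are available. Lean on these libraries where they do the work, as an engineer would, in place of code of your own. Each camera call takes 0.05 s, during which the arm holds its last target. There are 200 camera calls.

## Working session

There is one attempt and no reset: what is moved stays moved. The work goes in short steps, Python scripts to look and compute and a tool call to move; the robot and the scene stay as the last step left them, time stands still between calls to the robot, and variables do not carry over. Pictures are saved under pics/ and viewed, at most 14 in all, crops included, and the job is handed in when it is done.

Besides the shell and the picture viewer there is one more tool, called after "Request:" as a command line: name --argument value ..., lists and objects as JSON in quotes. jog_arm: Moves the arm, as the interface text tells. Shift numbers are shares of 0.06 m and turn numbers shares of 0.1 rad, none past 1 either way. Its arguments: {"type":"object","properties":{"commands":{"type":"array","items":{"type":"number"}},"newtons":{"type":"number"}},"required":["commands"]}

```bash
mkdir -p pics; cat > h.py <<'E'
import numpy as np,cv2
from station import ctrl,eyes,job,nets
from scipy.spatial.transform import Rotation as R
def pts(d):
    z=d["z_map"];K=d["K"];v,u=np.mgrid[:z.shape[0],:z.shape[1]]
    P=np.stack([(u-K[0,2])/K[0,0]*z,-(v-K[1,2])/K[1,1]*z,-z],-1)
    T=d["cam_to_world"];W=P@T[:3,:3].T+T[:3,3];W[z==0]=np.nan;return W
def save(d,n): cv2.imwrite("pics/"+n,d["image"][:,:,::-1])
E
python3 - <<'E'
from h import *
np.set_printoptions(precision=3,suppress=True)
o=ctrl.get_obs();print({k:o[k] for k in("t","tool_pos","tool_rot","opening","contact_force")},ctrl.tcp_to_grasp)
ims=[]
for c in("scene","top"):
    d=eyes.get_image(c);ims.append(d["image"]);W=pts(d);np.savez(c,W=W,im=d["image"]);print(c,d["K"][0],d["cam_to_world"])
    for n in("bin","closure_grip","carrier","carrier_handle","hook","tube1","keep1","rack","roll1"):
        for r in nets.silhouettes(c,n)[:8]:
            m=r["mask"]; w=W[m];w=w[~np.isnan(w[:,0])]
            if len(w): print(n,round(r["p"],2),r["bbox"],np.median(w,0),np.percentile(w,2,0),np.percentile(w,98,0))
for i,n in((0,"s0.png"),(1,"t0.png")): cv2.imwrite("pics/"+n,cv2.resize(ims[i],(800,600))[:,:,::-1])
E
```

```text
{'t': 0.0, 'tool_pos': array([ 0.158, -0.604,  0.23 ]), 'tool_rot': array([-3.114, -0.4  ,  0.   ]), 'opening': 0.08507622999221764, 'contact_force': array([-0.484, -0.751, -0.129])} -0.0187
scene [476.274   0.    279.557] [[-0.778 -0.415  0.472  0.991]
 [ 0.628 -0.513  0.585  0.558]
 [-0.001  0.752  0.659  0.759]
 [ 0.     0.     0.     1.   ]]
bin 0.61 [164.9, 106.2, 262.6, 216.4] [ 0.538 -0.225  0.144] [ 0.439 -0.387  0.007] [ 0.619 -0.183  0.177]
closure_grip 0.67 [179.8, 114.3, 237.5, 139.4] [ 0.517 -0.312  0.162] [ 0.438 -0.374  0.159] [ 0.57  -0.284  0.19 ]
carrier 0.77 [258.7, 174.4, 340.3, 271.4] [0.488 0.012 0.048] [ 0.433 -0.101  0.004] [0.535 0.073 0.135]
carrier_handle 0.96 [260.8, 169.9, 340.8, 270.8] [0.488 0.009 0.048] [ 0.429 -0.103  0.002] [0.535 0.073 0.135]
hook 0.59 [277.1, 238.4, 424.7, 420.0] [0.654 0.269 0.011] [0.542 0.183 0.006] [0.718 0.336 0.238]
tube1 0.75 [281.6, 198.9, 289.2, 230.8] [ 0.514 -0.016  0.097] [ 0.46  -0.078  0.051] [ 0.519 -0.011  0.122]
tube1 0.71 [309.1, 186.1, 316.9, 216.2] [ 0.446 -0.008  0.11 ] [ 0.435 -0.018  0.054] [ 0.45  -0.003  0.
[... 2933 characters left out ...]
 [ 0.439 -0.014  0.12 ] [ 0.43  -0.024  0.005] [ 0.452 -0.003  0.123]
keep1 0.49 [305.6, 114.9, 310.9, 130.8] [ 0.776 -0.071  0.113] [ 0.773 -0.079  0.047] [ 0.789 -0.063  0.124]
rack 0.93 [244.6, 114.8, 346.8, 146.0] [ 0.77  -0.037  0.045] [ 0.758 -0.161  0.001] [0.801 0.077 0.053]
rack 0.71 [403.1, 199.0, 456.7, 274.6] [ 0.502 -0.33   0.161] [ 0.435 -0.378  0.158] [ 0.571 -0.285  0.189]
roll1 0.98 [362.0, 328.2, 397.7, 352.6] [ 0.286 -0.245  0.057] [ 0.259 -0.275  0.009] [ 0.31  -0.222  0.061]
roll1 0.57 [250.0, 155.5, 272.7, 184.4] [0.67  0.037 0.056] [0.647 0.013 0.004] [0.702 0.065 0.061]
roll1 0.56 [158.4, 310.1, 188.1, 341.3] [0.3   0.229 0.057] [0.274 0.205 0.004] [0.325 0.26  0.061]
```

View pics/s0.png

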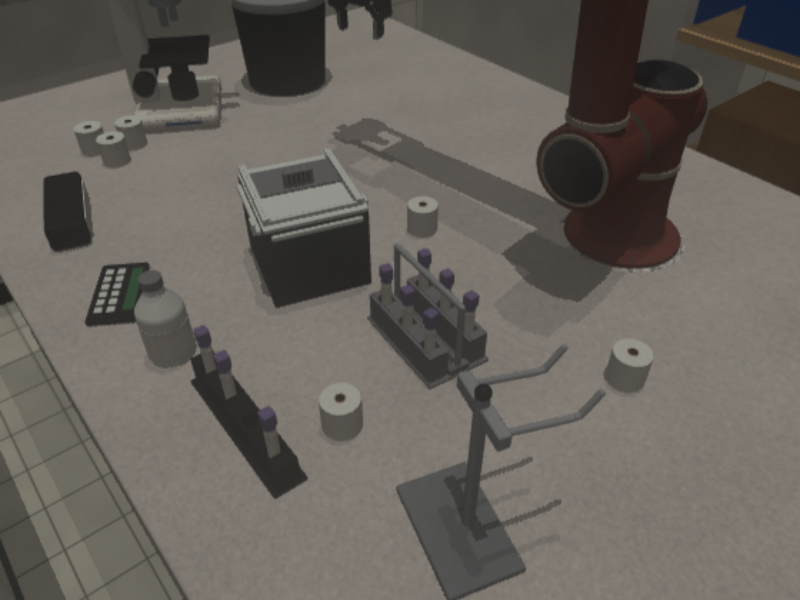

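View pics/t0.png

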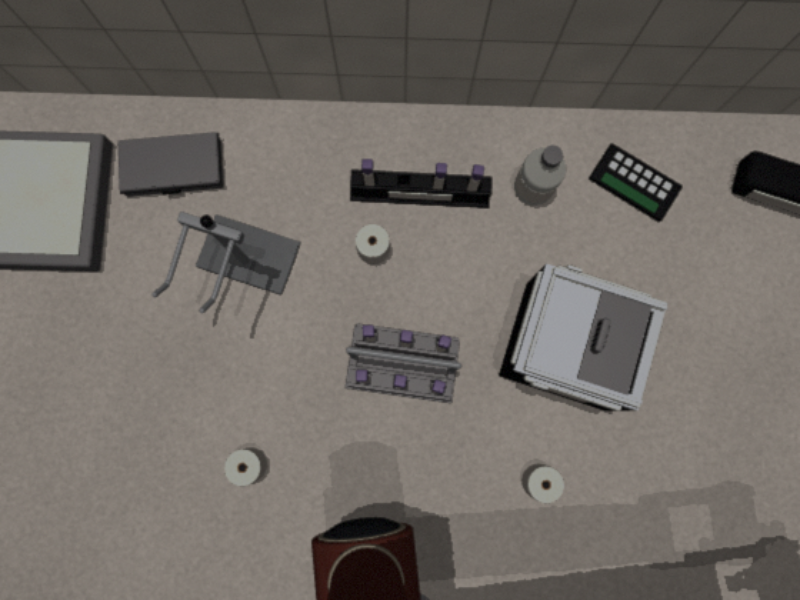

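```bash
cat > m.py <<'E'
from h import *
np.set_printoptions(precision=4,suppress=True)
def band(W,lo,hi,zl,zh):
    w=W.reshape(-1,3);w=w[~np.isnan(w[:,0])]
    return w[(w[:,2]>zl)&(w[:,2]<zh)&(w[:,0]>lo[0])&(w[:,0]<hi[0])&(w[:,1]>lo[1])&(w[:,1]<hi[1])]
def rect(w):
    c,s,a=cv2.minAreaRect((w[:,:2]*1000).astype(np.float32)); return np.array(c),np.array(s),a,len(w)
def clusters(w,r=0.012):
    from scipy.cluster.hierarchy import fclusterdata
    l=fclusterdata(w[:,:2],r,criterion="distance",method="single")
    return [w[l==i] for i in np.unique(l) if (l==i).sum()>4]
def line(w):
    m=w.mean(0);u=np.linalg.svd((w-m)[:,:2])[2][0];t=(w-m)[:,:2]@u;return m,np.degrees(np.arctan2(u[1],u[0])),m[:2]+u*t.min(),m[:2]+u*t.max()
E
python3 - <<'E'
from m import *
for c in("scene","top"):
    W=np.load(c+".npz")["W"];print("==",c)
    B=((.36,-.45),(.68,-.13))
    print("fin",rect(band(W,*B,.183,.2)));print("lid",rect(band(W,*B,.152,.18)));print("plate z",np.median(band(W,*B,.159,.1635)[:,2]))
    for q in clusters(band(W,*B,.166,.172)): print(" rail",line(q),len(q))
    C=((.38,-.14),(.56,.1))
    print("bar",line(band(W,*C,.129,.145)))
    for q in clusters(band(W,*C,.1175,.125)): print(" cap",rect(q))
    print("carrier",rect(band(W,*C,.03,.125)))
    H=((.45,.12),(.78,.42))
    print("base",rect(band(W,*H,.006,.014)))
    for q in clusters(band(W,*H,.19,.27)): print(" prong",line(q),q[:,2].min(),q[:,2].max(),len(q))
    for q in clusters(band(W,*H,.228,.245)): print(" tip",q.mean(0),len(q))
E
```

```text
== scene
fin (array([ 512.1313, -303.1084]), array([16.3029, 50.1696]), 77.26828002929688, 98)
lid (array([ 517.0247, -297.319 ]), array([197.0463, 181.3653]), 72.22583770751953, 3205)
plate z 0.16134917582070502
 rail (array([ 0.515 , -0.2994,  0.1692]), np.float64(-17.13519962653515), array([ 0.4907, -0.2919]), array([ 0.5371, -0.3062])) 42
 rail (array([ 0.5867, -0.3168,  0.1683]), np.float64(73.27035963447341), array([ 0.5599, -0.4059]), array([ 0.6099, -0.2396])) 221
 rail (array([ 0.4418, -0.2736,  0.1684]), np.float64(73.38522456781284), array([ 0.4144, -0.3657]), array([ 0.4656, -0.1941])) 196
bar (array([ 0.4779, -0.0088,  0.1337]), np.float64(83.6943936318765), array([ 0.4677, -0.1014]), array([0.4868, 0.0718]))
 cap (array([441.2836, -11.6469]), array([18.6902, 17.8053]), 76.54096221923828, 51)
 cap (array([504.2387, -80.2819]), array([16.5963, 16.5316]), 69.51824951171875, 44)
 cap (array([468.5281, -97.4498]), array([2.6411, 8.3326]), 24.403501510620117, 10)
 cap (array([434.6923, -72.6313]), array([18.8056, 16.1128]), 79.40132904052734, 46)
 cap (array([511.2134, -20.73
[... 1732 characters left out ...]
61)
 cap (array([508.582 , -21.0735]), array([16.319 , 17.6347]), 0.9592716693878174, 55)
 cap (array([516.0099,  37.7609]), array([15.9209, 15.7242]), 2.166131019592285, 59)
 cap (array([445.3031,  46.3242]), array([15.4422, 15.5441]), 2.297668933868408, 59)
carrier (array([473.7627, -17.8115]), array([172.9201, 104.297 ]), 83.50397491455078, 2116)
base (array([620.6672, 268.0641]), array([327.3653, 263.6127]), 7.028757572174072, 1950)
 prong (array([0.613 , 0.2699, 0.2232]), np.float64(155.70084371192002), array([0.6541, 0.2513]), array([0.5301, 0.3073])) 0.19103442874735432 0.2554000529416437 904
 tip [0.643  0.2605 0.2304] 253
 tip [0.524  0.2615 0.2329] 15
 tip [0.5446 0.3286 0.2321] 18
```

```bash
cat > plan.py <<'E'
# args: yaw, then x,y,z waypoints -> turn shares and shift shares (tool axes) per leg
import sys;from h import *
np.set_printoptions(precision=3,suppress=True)
o=ctrl.get_obs();A=R.from_rotvec(o["tool_rot"]);p=np.array(o["tool_pos"])
y=np.radians(float(sys.argv[1]));B=R.from_matrix(np.array([[np.cos(y),np.sin(y),0],[np.sin(y),-np.cos(y),0],[0,0,-1]]))
print("t",o["t"],"pos",p,"F",o["contact_force"],"open",o["opening"],"turn",(A.inv()*B).as_rotvec()/.1)
for w in sys.argv[2:]:
    w=np.array(eval(w));print(w,"shift",B.inv().apply(w-p)/.06);p=w
E
python3 plan.py -16.7 .158,-.605,.28 .511,-.3037,.28 .511,-.3037,.167
```

```text
t 1.0 pos [ 0.158 -0.605  0.231] F [-0.019 -0.817 -0.02 ] open 0.08524709446989417 turn [ 0.    -0.     5.473]
[ 0.158 -0.605  0.28 ] shift [-0.001  0.006 -0.811]
[ 0.511 -0.304  0.28 ] shift [ 4.192 -6.501  0.   ]
[ 0.511 -0.304  0.167] shift [0.    0.    1.883]
```

Request:
jog_arm --commands '[0, 0, -0.4, 0, 0, 0.92, 45, 0, 0, -0.41, 0, 0, 0.92, 45, 0, 0, 0, 0, 0, 0.91, 45, 0, 0, 0, 0, 0, 0.91, 45, 0, 0, 0, 0, 0, 0.91, 45, 0, 0, 0, 0, 0, 0.9, 45, 0.3, -0.464, 0, 0, 0, 0, 45, 0.3, -0.464, 0, 0, 0, 0, 45, 0.3, -0.464, 0, 0, 0, 0, 45, 0.3, -0.464, 0, 0, 0, 0, 45, 0.3, -0.464, 0, 0, 0, 0, 45, 0.3, -0.464, 0, 0, 0, 0, 45, 0.3, -0.464, 0, 0, 0, 0, 45, 0.3, -0.464, 0, 0, 0, 0, 45, 0.3, -0.464, 0, 0, 0, 0, 45, 0.3, -0.464, 0, 0, 0, 0, 45, 0.3, -0.464, 0, 0, 0, 0, 45, 0.3, -0.464, 0, 0, 0, 0, 45, 0.3, -0.464, 0, 0, 0, 0, 45, 0.292, -0.469, 0, 0, 0, 0, 45]' --newtons 40

```text
t: 3.5
tool_pos: [0.5118, -0.3025, 0.28]
tool_rot: [3.108, -0.456, 0.0]
contact_force: [-1.0, 0.2, 0.4]
opening: 0.0447
grip_force: 0.0
```

```bash
python3 plan.py -16.7 .511,-.3037,.28 .511,-.3037,.167
```

```text
t 3.5 pos [ 0.512 -0.302  0.28 ] F [-0.967  0.249  0.424] open 0.04469253428819872 turn [ 0.001 -0.002  0.003]
[ 0.511 -0.304  0.28 ] shift [-0.007  0.024 -0.   ]
[ 0.511 -0.304  0.167] shift [0.    0.    1.883]
```

Request:
jog_arm --commands '[0, 0.02, 0.47, 0, 0, 0, 45, 0, 0, 0.47, 0, 0, 0, 45, 0, 0, 0.47, 0, 0, 0, 45, 0, 0, 0.47, 0, 0, 0, 45, 0, 0, 0, 0, 0, 0, 0, 0, 0, 0, 0, 0, 0, 0, 0, 0, 0, 0, 0, 0, 0, 0, 0, 0, 0, 0, 0, 0, 0, 0, 0, 0, 0, 0, 0]' --newtons 30

```text
t: 4.62
tool_pos: [0.511, -0.3046, 0.1681]
tool_rot: [3.108, -0.456, 0.002]
contact_force: [-0.6, 1.5, 0.7]
opening: 0.0109
grip_force: 35.5
```

Request:
jog_arm --commands '[0, -0.2, 0, 0, 0, 0, 0, 0, -0.2, 0, 0, 0, 0, 0, 0, -0.2, 0, 0, 0, 0, 0, 0, -0.2, 0, 0, 0, 0, 0, 0, -0.2, 0, 0, 0, 0, 0, 0, -0.2, 0, 0, 0, 0, 0, 0, -0.1, 0, 0, 0, 0, 0, 0, 0, 0, 0, 0, 0, 0, 0, 0, 0, 0, 0, 0, 0]'

```text
t: 5.75
tool_pos: [0.5303, -0.2402, 0.1681]
tool_rot: [3.084, -0.457, -0.003]
contact_force: [-12.1, -36.4, 1.4]
opening: 0.0114
grip_force: 39.8
```

Request:
jog_arm --commands '[0, 0.14, 0, 0, 0, 0, 0, 0, 0, 0, 0, 0, 0, 40, 0, 0, 0, 0, 0, 0, 40, 0, 0, -0.5, 0, 0, 0, 40, 0, 0, -0.5, 0, 0, 0, 40, 0, 0.5, -0.5, 0, 0, 0, 40, 0, -0.9, 0, 0, 0, 0, 40, 0, -0.9, 0, 0, 0, 0, 40, 0, -0.9, 0, 0, 0, 0, 40, 0, -0.9, 0, 0, 0, 0, 40]'

```text
t: 7.0
tool_pos: [0.5842, -0.0564, 0.2566]
tool_rot: [-3.108, 0.454, 0.001]
contact_force: [0.6, -0.2, 0.1]
opening: 0.04
grip_force: 0.0
```

```bash
python3 - <<'E'
from m import *
ims=[]
for c in("scene","top"):
    d=eyes.get_image(c);W=pts(d);np.savez(c,W=W,im=d["image"])
    B=((.36,-.45),(.68,-.13))
    print("fin",rect(band(W,*B,.183,.195)));print("plate",rect(band(W,*B,.1595,.1635)))
    inn=band(W,(.42,-.41),(.57,-.28),-.01,.12);print("inside",rect(inn))
    ims.append(cv2.resize(d["image"][90:300,150:490] if c=="scene" else d["image"][150:330,300:500],(400,300)))
cv2.imwrite("pics/a.png",np.hstack(ims)[:,:,::-1])
E
```

```text
fin (array([ 531.0005, -239.5527]), array([15.4409, 48.575 ]), 74.20126342773438, 109)
plate (array([ 540.0061, -290.0818]), array([154.9959, 144.4489]), 63.77762222290039, 688)
inside (array([ 495.0877, -385.4453]), array([ 11.3031, 154.3094]), 74.77995300292969, 177)
fin (array([ 528.1935, -241.9017]), array([13.6767, 49.2067]), 74.45191955566406, 149)
plate (array([ 507.3439, -298.2781]), array([184.038 , 164.5237]), 71.82077026367188, 1781)
inside (array([ 483.8338, -358.1089]), array([ 72.8019, 187.0464]), 58.79016876220703, 1828)
```

View pics/a.png

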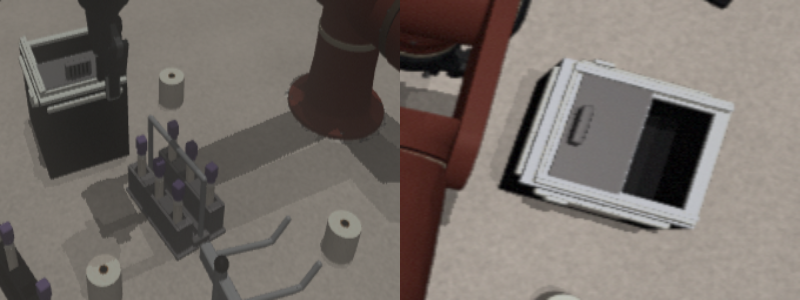

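```bash
python3 - <<'E'
from m import *
a=np.radians(73.5);Y=np.array([np.cos(a),np.sin(a)]);X=np.array([Y[1],-Y[0]])
W=np.load("top.npz")["W"];w=band(W,(.36,-.45),(.68,-.13),-.01,.2)
c=np.array([.5095,-.298]);q=(w[:,:2]-c)@np.stack([X,Y],1)
l=w[:,2]>.150
for n,m in(("all lid",l),("lidlvl",l&(w[:,2]<.1585)),("plate",(w[:,2]>.1595)&(w[:,2]<.164)&(abs(q[:,0])<70)),("rail",(w[:,2]>.1665)&(w[:,2]<.17)&(abs(q[:,0])>70)),("fin",w[:,2]>.18)):
    print(n,m.sum(),np.percentile(q[m],[0,1,99,100],axis=0)*1000)
s=abs(q[:,0])<45
for lo in range(-105,105,5):
    m=s&(q[:,1]*1000>=lo)&(q[:,1]*1000<lo+5); print(lo,m.sum(),np.round(np.percentile(w[m,2],[10,50,90]),3) if m.any() else "")
E
```

```text
all lid 5180 [[-94.7564 -94.6429]
 [-82.6397 -92.2226]
 [ 82.7247  95.5145]
 [ 97.2799 100.4735]]
lidlvl 1579 [[-94.7564 -94.6429]
 [-83.2188 -93.5389]
 [ 86.2501  96.0812]
 [ 97.2799 100.4735]]
plate 1884 [[-82.9462 -91.7538]
 [-79.843  -66.4975]
 [ 72.0578  83.8663]
 [ 84.3355  92.6428]]Traceback (most recent call last):
  File "<stdin>", line 7, in <module>
    return _quantile_unchecked(
        a, q, axis, out, overwrite_input, method, keepdims, weights)
    return _ureduce(a,
                    func=_quantile_ureduce_func,
    ...<5 lines>...
                    overwrite_input=overwrite_input,
                    method=method)
    r = func(a, **kwargs)
    result = _quantile(arr,
                       quantiles=q,
    ...<2 lines>...
                       out=out,
                       weights=wgt)
    slices_having_nans = np.isnan(arr[-1, ...])
                                  ~~~^^^^^^^^^
IndexError: index -1 is out of bounds for axis 0 with size 0
```

```bash
python3 - <<'E'
from m import *
a=np.radians(73.5);Y=np.array([np.cos(a),np.sin(a)]);X=np.array([Y[1],-Y[0]])
W=np.load("top.npz")["W"];w=band(W,(.36,-.45),(.68,-.13),-.01,.2)
c=np.array([.5095,-.298]);q=(w[:,:2]-c)@np.stack([X,Y],1)*1000
for n,m in(("plate",(w[:,2]>.1595)&(w[:,2]<.163)&(abs(q[:,0])<65)),("rail",(w[:,2]>.1665)&(w[:,2]<.17)&(abs(q[:,0])>70)),("fin",w[:,2]>.18)):
    print(n,m.sum(),np.percentile(q[m],[0,2,98,100],axis=0))
s=abs(q[:,0])<45
for lo in range(-105,105,5):
    m=s&(q[:,1]>=lo)&(q[:,1]<lo+5); print(lo,m.sum(),np.round(np.percentile(w[m,2],[10,50,90]),3) if m.any() else "")
E
```

```text
plate 1470 [[-64.9131 -91.7538]
 [-62.7148  -6.1626]
 [ 62.2604  82.4325]
 [ 64.9663  92.6428]]
rail 600 [[-80.7439 -91.6568]
 [-79.8666 -87.9194]
 [ 82.8165  81.0795]
 [ 83.5031  84.5861]]
fin 155 [[-22.6041  51.917 ]
 [-22.2836  52.8857]
 [ 25.426   65.6742]
 [ 26.6109  66.2477]]
-105 0 
-100 21 [0.143 0.144 0.147]
-95 132 [0.036 0.155 0.158]
-90 700 [0.009 0.074 0.155]
-85 168 [0.004 0.154 0.158]
-80 132 [0.004 0.008 0.157]
-75 74 [0.003 0.005 0.008]
-70 65 [0.003 0.006 0.008]
-65 78 [0.002 0.005 0.008]
-60 71 [0.003 0.005 0.007]
-55 70 [0.003 0.005 0.007]
-50 20 [0.004 0.006 0.009]
-45 0 
-40 0 
-35 0 
-30 0 
-25 0 
-20 0 
-15 0 
-10 56 [0.156 0.159 0.162]
-5 98 [0.159 0.161 0.164]
0 95 [0.159 0.161 0.163]
5 96 [0.16  0.162 0.164]
10 97 [0.16  0.161 0.163]
15 98 [0.159 0.161 0.164]
20 93 [0.159 0.161 0.164]
25 104 [0.159 0.161 0.163]
30 98 [0.159 0.161 0.163]
35 98 [0.159 0.161 0.163]
40 98 [0.159 0.161 0.163]
45 72 [0.159 0.161 0.164]
50 58 [0.159 0.162 0.189]
55 98 [0.16  0.187 0.19 ]
60 135 [0.16  0.177 0.19 ]
65 124 [0.159 0.162 0.18 ]
70 113 [0.155 0.157 0.161]
75 73 [0.156 0.159 0.165]
80 126 [0.156 0.163 0.166]
85 95 [0.154 0.156 0.158]
90 94 [0.154 0.156 0.158]
95 397 [0.    0.067 0.149]
100 127 [-0.002  0.003  0.145]
```

```bash
cat > caps.py <<'E'
from m import *
def caps():
    S=[]
    for c,b in(("scene",(.0012,.0006)),("top",(-.0012,-.0006))):
        W=pts(eyes.get_image(c))
        for q in clusters(band(W,(.36,-.18),(.6,.14),.1175,.125)):
            r=rect(q)
            if min(r[1])>12 and max(r[1])<24: print(c,np.round(r[0]/1000-b,4))
if __name__=="__main__": caps()
E
python3 caps.py; python3 plan.py -6.5 .503,-.0806,.285 .503,-.0806,.091 .503,-.0806,.29 .5316,-.3515,.29 .5316,-.3515,.18
```

```text
scene [ 0.4346 -0.0727]
scene [ 0.5034 -0.0803]
scene [ 0.5105 -0.0198]
scene [ 0.4397 -0.0126]
scene [0.5157 0.0395]
scene [0.4474 0.0468]
t 7.2 pos [ 0.584 -0.058  0.256] F [ 0.624 -1.458 -0.052] open 0.040186925091179555 turn [-0.003  0.01  -1.743]
[ 0.503 -0.081  0.285] shift [-1.298  0.535 -0.476]
[ 0.503 -0.081  0.091] shift [0.    0.    3.233]
[ 0.503 -0.081  0.29 ] shift [ 0.     0.    -3.317]
[ 0.532 -0.351  0.29 ] shift [0.985 4.432 0.   ]
[ 0.532 -0.351  0.18 ] shift [0.    0.    1.833]
```

Request:
jog_arm --commands '[0, 0, 0, 0, 0, -0.87, 45, 0, 0, 0, 0, 0, -0.87, 45, -0.43, 0.18, -0.16, 0, 0, 0, 45, -0.43, 0.18, -0.16, 0, 0, 0, 45, -0.44, 0.175, -0.16, 0, 0, 0, 45, 0, 0, 0.54, 0, 0, 0, 45, 0, 0, 0.54, 0, 0, 0, 45, 0, 0, 0.54, 0, 0, 0, 45, 0, 0, 0.54, 0, 0, 0, 45, 0, 0, 0.54, 0, 0, 0, 45, 0, 0, 0.53, 0, 0, 0, 45, 0, 0, 0, 0, 0, 0, 45, 0, 0, 0, 0, 0, 0, 0, 0, 0, 0, 0, 0, 0, 0, 0, 0, 0, 0, 0, 0, 0, 0, 0, 0, 0, 0, 0, 0]' --newtons 30

```text
t: 9.2
tool_pos: [0.5042, -0.0828, 0.0941]
tool_rot: [3.135, -0.184, 0.005]
contact_force: [-0.0, -1.0, 5.7]
opening: 0.0178
grip_force: 33.9
```

Request:
jog_arm --commands '[0, 0, -0.55, 0, 0, 0, 0, 0, 0, -0.55, 0, 0, 0, 0, 0, 0, -0.55, 0, 0, 0, 0, 0, 0, -0.55, 0, 0, 0, 0, 0, 0, -0.55, 0, 0, 0, 0, 0, 0, -0.55, 0, 0, 0, 0, 0.1, 0.44, 0, 0, 0, 0, 0, 0.1, 0.44, 0, 0, 0, 0, 0, 0.1, 0.44, 0, 0, 0, 0, 0, 0.1, 0.44, 0, 0, 0, 0, 0, 0.1, 0.44, 0, 0, 0, 0, 0, 0.1, 0.44, 0, 0, 0, 0, 0, 0.1, 0.44, 0, 0, 0, 0, 0, 0.1, 0.44, 0, 0, 0, 0, 0, 0.1, 0.44, 0, 0, 0, 0, 0, 0.1, 0.44, 0, 0, 0, 0, 0]'

```text
t: 11.2
tool_pos: [0.5317, -0.3531, 0.29]
tool_rot: [-3.136, 0.184, 0.0]
contact_force: [0.2, 0.4, -0.4]
opening: 0.0173
grip_force: 35.3
```

```bash
python3 plan.py -6.5 .5316,-.3515,.29 .5316,-.3515,.18;python3 - <<'E'
from m import *
for c in("scene","top"): save(eyes.get_image(c),"b_%s.png"%c)
E
```

```text
t 11.2 pos [ 0.532 -0.353  0.29 ] F [ 0.24   0.444 -0.423] open 0.01733226491358863 turn [-0.001  0.001 -0.038]
[ 0.532 -0.351  0.29 ] shift [-0.005 -0.026 -0.001]
[ 0.532 -0.351  0.18 ] shift [0.    0.    1.833]
```

View pics/b_scene.png

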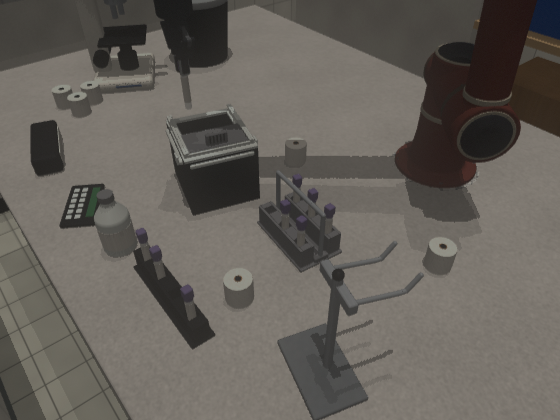

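Request:
jog_arm --commands '[0, -0.02, 0.46, 0, 0, 0, 0, 0, 0, 0.46, 0, 0, 0, 0, 0, 0, 0.46, 0, 0, 0, 0, 0, 0, 0.46, 0, 0, 0, 0, 0, 0, 0, 0, 0, 0, 0, 0, 0, 0, 0, 0, 0, 45, 0, 0, 0, 0, 0, 0, 45, 0, 0, 0, 0, 0, 0, 45, 0, 0, -0.6, 0, 0, 0, 45, 0, 0, -0.6, 0, 0, 0, 45, 0, 0, -0.55, 0, 0, 0, 45]'

```text
t: 12.68
tool_pos: [0.5319, -0.3504, 0.2869]
tool_rot: [3.135, -0.184, 0.002]
contact_force: [-0.1, -0.8, -0.0]
opening: 0.0449
grip_force: 0.0
```

```bash
python3 caps.py; python3 plan.py -6.5 .434,-.0728,.285 .434,-.0728,.089 .434,-.0728,.29 .4645,-.3316,.29 .4645,-.3316,.18
```

```text
scene [ 0.5096 -0.0196]
scene [0.4463 0.0467]
scene [0.5165 0.0386]
scene [ 0.4393 -0.0128]
scene [ 0.4341 -0.0711]
top [ 0.5099 -0.0215]
top [0.5163 0.0383]
top [0.4466 0.0469]
top [ 0.4394 -0.0129]
top [ 0.4329 -0.0724]
t 12.775 pos [ 0.533 -0.352  0.291] F [0.49  0.314 0.838] open 0.0447823155455421 turn [ 0.056 -0.085 -0.037]
[ 0.434 -0.073  0.285] shift [-2.174 -4.431  0.104]
[ 0.434 -0.073  0.089] shift [0.    0.    3.267]
[ 0.434 -0.073  0.29 ] shift [ 0.    0.   -3.35]
[ 0.465 -0.332  0.29 ] shift [0.993 4.228 0.   ]
[ 0.465 -0.332  0.18 ] shift [0.    0.    1.833]
```

Request:
jog_arm --commands '[-0.216, -0.444, 0, 0, 0, 0, 45, -0.216, -0.444, 0, 0, 0, 0, 45, -0.216, -0.444, 0, 0, 0, 0, 45, -0.216, -0.444, 0, 0, 0, 0, 45, -0.216, -0.444, 0, 0, 0, 0, 45, -0.216, -0.444, 0, 0, 0, 0, 45, -0.216, -0.444, 0, 0, 0, 0, 45, -0.216, -0.444, 0, 0, 0, 0, 45, -0.216, -0.444, 0, 0, 0, 0, 45, -0.216, -0.444, 0, 0, 0, 0, 45, 0, 0, 0.55, 0, 0, 0, 45, 0, 0, 0.55, 0, 0, 0, 45, 0, 0, 0.55, 0, 0, 0, 45, 0, 0, 0.55, 0, 0, 0, 45, 0, 0, 0.55, 0, 0, 0, 45, 0, 0, 0.5, 0, 0, 0, 45, 0, 0, 0, 0, 0, 0, 0, 0, 0, 0, 0, 0, 0, 0, 0, 0, 0, 0, 0, 0, 0, 0, 0, 0, 0, 0, 0, 0]'

```text
t: 15.28
tool_pos: [0.435, -0.0708, 0.091]
tool_rot: [3.136, -0.184, 0.004]
contact_force: [0.2, -0.1, -0.3]
opening: 0.0171
grip_force: 34.8
```

Request:
jog_arm --commands '[0, 0, -0.56, 0, 0, 0, 0, 0, 0, -0.56, 0, 0, 0, 0, 0, 0, -0.56, 0, 0, 0, 0, 0, 0, -0.56, 0, 0, 0, 0, 0, 0, -0.56, 0, 0, 0, 0, 0, 0, -0.55, 0, 0, 0, 0, 0.1, 0.423, 0, 0, 0, 0, 0, 0.1, 0.423, 0, 0, 0, 0, 0, 0.1, 0.423, 0, 0, 0, 0, 0, 0.1, 0.423, 0, 0, 0, 0, 0, 0.1, 0.423, 0, 0, 0, 0, 0, 0.1, 0.423, 0, 0, 0, 0, 0, 0.1, 0.423, 0, 0, 0, 0, 0, 0.1, 0.423, 0, 0, 0, 0, 0, 0.1, 0.423, 0, 0, 0, 0, 0, 0.1, 0.423, 0, 0, 0, 0, 0]'

```text
t: 17.27
tool_pos: [0.4642, -0.3306, 0.2913]
tool_rot: [3.136, -0.184, 0.001]
contact_force: [0.2, 0.1, -1.0]
opening: 0.0172
grip_force: 34.8
```

Request:
jog_arm --commands '[0, 0, 0.46, 0, 0, 0, 0, 0, 0, 0.46, 0, 0, 0, 0, 0, 0, 0.46, 0, 0, 0, 0, 0, 0, 0.46, 0, 0, 0, 0, 0, 0, 0, 0, 0, 0, 0, 0, 0, 0, 0, 0, 0, 45, 0, 0, 0, 0, 0, 0, 45, 0, 0, 0, 0, 0, 0, 45, 0, 0, -0.6, 0, 0, 0, 45, 0, 0, -0.6, 0, 0, 0, 45, 0, 0, -0.6, 0, 0, 0, 45, 0, 0, 0, 0, 0, 0, 45]'

```text
t: 18.77
tool_pos: [0.4655, -0.3309, 0.2934]
tool_rot: [3.131, -0.183, 0.01]
contact_force: [-0.1, -0.7, 0.4]
opening: 0.0451
grip_force: 0.0
```

```bash
python3 caps.py; python3 plan.py -6.5 .510,-.0205,.287 .510,-.0205,.091 .510,-.0205,.29 .5,-.349,.29 .5,-.349,.18; python3 - <<'E'
from m import *
save(eyes.get_image("top"),"c.png")
E
```

```text
scene [ 0.4396 -0.0134]
scene [ 0.5094 -0.0206]
scene [0.4459 0.0472]
scene [0.5163 0.0392]
top [ 0.44  -0.013]
top [ 0.5094 -0.0215]
top [0.5163 0.0383]
top [0.4465 0.047 ]
t 18.875 pos [ 0.464 -0.33   0.289] F [-0.901  0.42  -0.26 ] open 0.044863792019544844 turn [ 0.005 -0.007 -0.037]
[ 0.51  -0.021  0.287] shift [ 0.176 -5.207  0.027]
[ 0.51  -0.021  0.091] shift [0.    0.    3.267]
[ 0.51  -0.021  0.29 ] shift [ 0.     0.    -3.317]
[ 0.5   -0.349  0.29 ] shift [0.454 5.459 0.   ]
[ 0.5   -0.349  0.18 ] shift [0.    0.    1.833]
```

View pics/c.png

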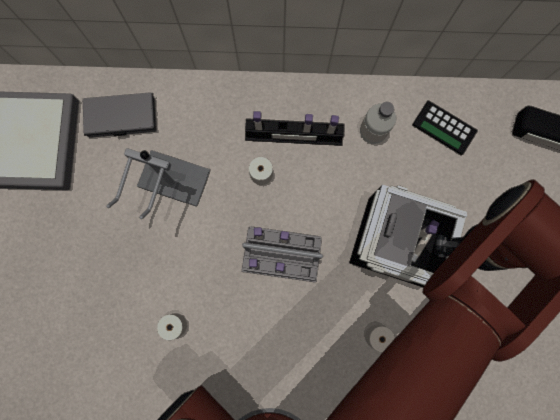

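Request:
jog_arm --commands '[0.016, -0.473, 0, 0, 0, 0, 45, 0.016, -0.473, 0, 0, 0, 0, 45, 0.016, -0.473, 0, 0, 0, 0, 45, 0.016, -0.473, 0, 0, 0, 0, 45, 0.016, -0.473, 0, 0, 0, 0, 45, 0.016, -0.473, 0, 0, 0, 0, 45, 0.016, -0.473, 0, 0, 0, 0, 45, 0.016, -0.473, 0, 0, 0, 0, 45, 0.016, -0.473, 0, 0, 0, 0, 45, 0.016, -0.473, 0, 0, 0, 0, 45, 0.016, -0.473, 0, 0, 0, 0, 45, 0, 0, 0.55, 0, 0, 0, 45, 0, 0, 0.55, 0, 0, 0, 45, 0, 0, 0.55, 0, 0, 0, 45, 0, 0, 0.55, 0, 0, 0, 45, 0, 0, 0.55, 0, 0, 0, 45, 0, 0, 0.55, 0, 0, 0, 45, 0, 0, 0, 0, 0, 0, 0, 0, 0, 0, 0, 0, 0, 0, 0, 0, 0, 0, 0, 0, 0]'

```text
t: 21.42
tool_pos: [0.5122, -0.021, 0.092]
tool_rot: [3.136, -0.184, 0.004]
contact_force: [0.6, 0.0, -0.6]
opening: 0.0173
grip_force: 35.3
```

Request:
jog_arm --commands '[0, 0, 0, 0, 0, 0, 0, 0, 0, -0.56, 0, 0, 0, 0, 0, 0, -0.56, 0, 0, 0, 0, 0, 0, -0.56, 0, 0, 0, 0, 0, 0, -0.56, 0, 0, 0, 0, 0, 0, -0.56, 0, 0, 0, 0, 0, 0, -0.56, 0, 0, 0, 0, 0.038, 0.455, 0, 0, 0, 0, 0, 0.038, 0.455, 0, 0, 0, 0, 0, 0.038, 0.455, 0, 0, 0, 0, 0, 0.038, 0.455, 0, 0, 0, 0, 0, 0.038, 0.455, 0, 0, 0, 0, 0, 0.038, 0.455, 0, 0, 0, 0, 0, 0.038, 0.455, 0, 0, 0, 0, 0, 0.038, 0.455, 0, 0, 0, 0, 0, 0.038, 0.455, 0, 0, 0, 0, 0, 0.038, 0.455, 0, 0, 0, 0, 0, 0.038, 0.455, 0, 0, 0, 0, 0, 0.038, 0.455, 0, 0, 0, 0, 0]'

```text
t: 23.8
tool_pos: [0.5, -0.3505, 0.2926]
tool_rot: [3.136, -0.184, 0.001]
contact_force: [-0.5, -0.3, 0.4]
opening: 0.0175
grip_force: 35.5
```

```bash
python3 - <<'E'
from m import *
W=pts(eyes.get_image("top"));w=band(W,(.36,-.45),(.68,-.2),.03,.135)
a=np.radians(73.4);Y=np.array([np.cos(a),np.sin(a)]);X=np.array([Y[1],-Y[0]])
q=(w[:,:2]-[.498,-.3415])@np.stack([X,Y],1)*1000
m=(abs(q[:,0])<75)&(q[:,1]>-40)&(q[:,1]<45)
for i in np.argsort(-w[m,2])[:40:4]: print(q[m][i].round(),w[m][i,2].round(3))
print(m.sum())
E
```

```text
[28.  8.] 0.123
[40. -0.] 0.122
[31. -1.] 0.121
[42. -5.] 0.121
[29. -2.] 0.12
[27. -5.] 0.12
[33. -1.] 0.12
[36.  5.] 0.12
[28. -7.] 0.119
[35. -5.] 0.119
141
```

Request:
jog_arm --commands '[0, 0, 0.46, 0, 0, 0, 0, 0, 0, 0.46, 0, 0, 0, 0, 0, 0, 0.46, 0, 0, 0, 0, 0, 0, 0.46, 0, 0, 0, 0, 0, 0, 0, 0, 0, 0, 0, 0, 0, 0, 0, 0, 0, 45, 0, 0, 0, 0, 0, 0, 45, 0, 0, 0, 0, 0, 0, 45, 0, 0, -0.6, 0, 0, 0, 45, 0, 0, -0.6, 0, 0, 0, 45, 0, 0, -0.6, 0, 0, 0, 45, 0, 0, 0, 0, 0, 0, 45]'

```text
t: 25.35
tool_pos: [0.5014, -0.3506, 0.2948]
tool_rot: [3.131, -0.184, 0.011]
contact_force: [0.3, 0.1, 0.5]
opening: 0.0451
grip_force: 0.0
```

```bash
python3 caps.py; python3 plan.py -6.5 .440,-.013,.287 .440,-.013,.091 
```

```text
scene [ 0.4401 -0.0127]
scene [0.4465 0.0471]
scene [0.5165 0.0384]
top [ 0.4403 -0.0131]
top [0.5162 0.0384]
top [0.4465 0.0469]
t 25.45 pos [ 0.5   -0.349  0.29 ] F [-0.821 -0.764 -0.473] open 0.045166101717857475 turn [ 0.005 -0.008 -0.037]
[ 0.44  -0.013  0.287] shift [-1.629 -5.458  0.048]
[ 0.44  -0.013  0.091] shift [0.    0.    3.267]
```

Request:
jog_arm --commands '[-0.148, -0.496, 0, 0, 0, 0, 45, -0.148, -0.496, 0, 0, 0, 0, 45, -0.148, -0.496, 0, 0, 0, 0, 45, -0.148, -0.496, 0, 0, 0, 0, 45, -0.148, -0.496, 0, 0, 0, 0, 45, -0.148, -0.496, 0, 0, 0, 0, 45, -0.148, -0.496, 0, 0, 0, 0, 45, -0.148, -0.496, 0, 0, 0, 0, 45, -0.148, -0.496, 0, 0, 0, 0, 45, -0.148, -0.496, 0, 0, 0, 0, 45, -0.148, -0.496, 0, 0, 0, 0, 45, 0, 0, 0.55, 0, 0, 0, 45, 0, 0, 0.55, 0, 0, 0, 45, 0, 0, 0.55, 0, 0, 0, 45, 0, 0, 0.55, 0, 0, 0, 45, 0, 0, 0.55, 0, 0, 0, 45, 0, 0, 0.55, 0, 0, 0, 45, 0, 0, 0, 0, 0, 0, 0, 0, 0, 0, 0, 0, 0, 0, 0, 0, 0, 0, 0, 0, 0]'

```text
t: 27.95
tool_pos: [0.4423, -0.0131, 0.0931]
tool_rot: [3.136, -0.184, 0.004]
contact_force: [-0.6, 0.1, -0.3]
opening: 0.0175
grip_force: 35.3
```

```bash
cat > binlook.py <<'E'
from m import *
d=eyes.get_image("top");W=pts(d);w=band(W,(.36,-.45),(.68,-.2),.03,.3)
a=np.radians(73.4);Y=np.array([np.cos(a),np.sin(a)]);X=np.array([Y[1],-Y[0]])
q=(w[:,:2]-[.498,-.3415])@np.stack([X,Y],1)*1000
m=(abs(q[:,0])<62)&(q[:,1]>-34)&(q[:,1]<34)
w,q=w[m],q[m];print(len(w),"max z",w[:,2].max())
if len(w):
  for k in clusters(np.c_[q/1000,w[:,2]],.006): print("xy mm",k[:,:2].mean(0)*1000,"z",k[:,2].min(),k[:,2].max(),len(k))
E
python3 binlook.py; python3 plan.py -6.5 .44,-.013,.29 .4735,-.330,.29; python3 -c "
from h import *
d=eyes.get_image('top');cv2.imwrite('pics/d.png',cv2.resize(d['image'][160:310,330:500],(680,600))[:,:,::-1])"
```

```text
163 max z 0.15957334878941054
xy mm [31.5605  3.441 ] z 0.03439835872940922 0.12377947950246249 141
t 28.0 pos [ 0.442 -0.013  0.093] F [-0.228 -0.484 -0.121] open 0.017739902451875497 turn [ 0.002 -0.028 -0.038]
[ 0.44  -0.013  0.29 ] shift [-0.038  0.003 -3.282]
[ 0.473 -0.33   0.29 ] shift [1.153 5.186 0.   ]
```

View pics/d.png

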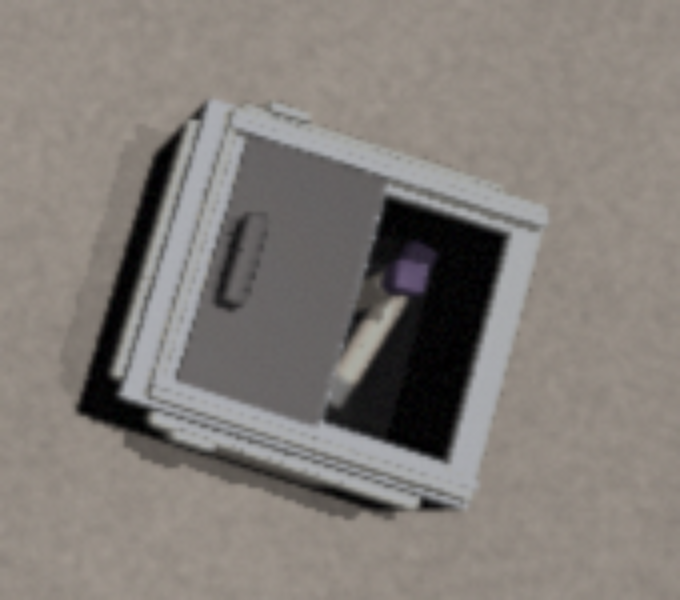

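Request:
jog_arm --commands '[0, 0, -0.55, 0, 0, 0, 0, 0, 0, -0.55, 0, 0, 0, 0, 0, 0, -0.55, 0, 0, 0, 0, 0, 0, -0.55, 0, 0, 0, 0, 0, 0, -0.55, 0, 0, 0, 0, 0, 0, -0.55, 0, 0, 0, 0, 0.08, 0.443, 0, 0, 0, 0, 0, 0.08, 0.443, 0, 0, 0, 0, 0, 0.08, 0.443, 0, 0, 0, 0, 0, 0.08, 0.443, 0, 0, 0, 0, 0, 0.08, 0.443, 0, 0, 0, 0, 0, 0.08, 0.443, 0, 0, 0, 0, 0, 0.08, 0.443, 0, 0, 0, 0, 0, 0.08, 0.443, 0, 0, 0, 0, 0, 0.08, 0.443, 0, 0, 0, 0, 0, 0.08, 0.443, 0, 0, 0, 0, 0, 0.08, 0.443, 0, 0, 0, 0, 0, 0.08, 0.443, 0, 0, 0, 0, 0]'

```text
t: 30.3
tool_pos: [0.4612, -0.3374, 0.2904]
tool_rot: [3.135, -0.184, 0.002]
contact_force: [-0.1, 0.2, -0.3]
opening: 0.0172
grip_force: 35.4
```

Request:
jog_arm --commands '[0, 0, 0.46, 0, 0, 0, 0, 0, 0, 0.46, 0, 0, 0, 0, 0, 0, 0.46, 0, 0, 0, 0, 0, 0, 0.46, 0, 0, 0, 0, 0, 0, 0, 0, 0, 0, 0, 0, 0, 0, 0, 0, 0, 45, 0, 0, 0, 0, 0, 0, 45, 0, 0, 0, 0, 0, 0, 45, 0, 0, -0.6, 0, 0, 0, 45, 0, 0, -0.6, 0, 0, 0, 45, 0, 0, -0.6, 0, 0, 0, 45, 0, 0, 0, 0, 0, 0, 45]'

```text
t: 31.8
tool_pos: [0.4625, -0.3377, 0.2922]
tool_rot: [3.131, -0.184, 0.01]
contact_force: [-0.5, 0.5, 0.1]
opening: 0.0448
grip_force: 0.0
```

```bash
python3 caps.py; python3 plan.py -6.5 .5163,.0384,.287 .5163,.0384,.091 .5163,.0384,.29 .505,-.35,.29
```

```text
scene [0.4477 0.0476]
scene [0.5161 0.0389]
top [0.5163 0.0383]
top [0.4465 0.0469]
t 31.9 pos [ 0.461 -0.336  0.287] F [-0.271  0.414  0.517] open 0.045426472108291725 turn [ 0.005 -0.007 -0.038]
[0.516 0.038 0.287] shift [ 0.206 -6.311  0.007]
[0.516 0.038 0.091] shift [0.    0.    3.267]
[0.516 0.038 0.29 ] shift [ 0.     0.    -3.317]
[ 0.505 -0.35   0.29 ] shift [0.546 6.453 0.   ]
```

Request:
jog_arm --commands '[0.019, -0.574, 0, 0, 0, 0, 45, 0.019, -0.574, 0, 0, 0, 0, 45, 0.019, -0.574, 0, 0, 0, 0, 45, 0.019, -0.574, 0, 0, 0, 0, 45, 0.019, -0.574, 0, 0, 0, 0, 45, 0.019, -0.574, 0, 0, 0, 0, 45, 0.019, -0.574, 0, 0, 0, 0, 45, 0.019, -0.574, 0, 0, 0, 0, 45, 0.019, -0.574, 0, 0, 0, 0, 45, 0.019, -0.574, 0, 0, 0, 0, 45, 0.019, -0.574, 0, 0, 0, 0, 45, 0, 0, 0.54, 0, 0, 0, 45, 0, 0, 0.54, 0, 0, 0, 45, 0, 0, 0.54, 0, 0, 0, 45, 0, 0, 0.54, 0, 0, 0, 45, 0, 0, 0.54, 0, 0, 0, 45, 0, 0, 0.54, 0, 0, 0, 45, 0, 0, 0, 0, 0, 0, 0, 0, 0, 0, 0, 0, 0, 0, 0, 0, 0, 0, 0, 0, 0]'

```text
t: 34.4
tool_pos: [0.5189, 0.0384, 0.0944]
tool_rot: [3.136, -0.184, 0.004]
contact_force: [-0.3, 0.6, -1.2]
opening: 0.0174
grip_force: 35.3
```

```bash
python3 binlook.py;  python3 -c "
from h import *
d=eyes.get_image('top');cv2.imwrite('pics/e.png',cv2.resize(d['image'][160:310,330:500],(510,450))[:,:,::-1])"
```

```text
371 max z 0.15980951506057506
xy mm [31.6487  3.3704] z 0.034235884006063255 0.12468511064359078 140
xy mm [ 46.8014 -33.5035] z 0.152215200475868 0.15970232187371092 14
xy mm [-46.0071 -17.0977] z 0.03017685853795582 0.15980951506057506 200
xy mm [-18.8398 -33.5552] z 0.15226767075484038 0.1579936619055763 13
```

View pics/e.png

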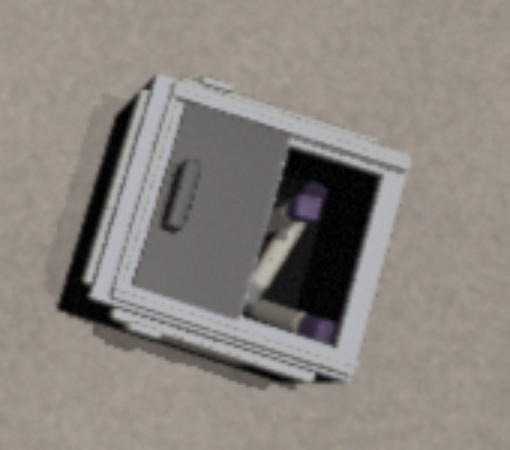

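Request:
jog_arm --commands '[0, 0, -0.55, 0, 0, 0, 0, 0, 0, -0.55, 0, 0, 0, 0, 0, 0, -0.55, 0, 0, 0, 0, 0, 0, -0.55, 0, 0, 0, 0, 0, 0, -0.55, 0, 0, 0, 0, 0, 0, -0.55, 0, 0, 0, 0, 0.027, 0.548, 0, 0, 0, 0, 0, 0.027, 0.548, 0, 0, 0, 0, 0, 0.027, 0.548, 0, 0, 0, 0, 0, 0.027, 0.548, 0, 0, 0, 0, 0, 0.027, 0.548, 0, 0, 0, 0, 0, 0.027, 0.548, 0, 0, 0, 0, 0, 0.027, 0.548, 0, 0, 0, 0, 0, 0.027, 0.548, 0, 0, 0, 0, 0, 0.027, 0.548, 0, 0, 0, 0, 0, 0.027, 0.548, 0, 0, 0, 0, 0, 0.027, 0.548, 0, 0, 0, 0, 0, 0.027, 0.548, 0, 0, 0, 0, 0]'

```text
t: 36.75
tool_pos: [0.491, -0.3569, 0.2917]
tool_rot: [3.135, -0.184, 0.002]
contact_force: [-0.0, -0.6, -0.0]
opening: 0.0174
grip_force: 35.3
```

Request:
jog_arm --commands '[0, 0, 0.46, 0, 0, 0, 0, 0, 0, 0.46, 0, 0, 0, 0, 0, 0, 0.46, 0, 0, 0, 0, 0, 0, 0.46, 0, 0, 0, 0, 0, 0, 0, 0, 0, 0, 0, 0, 0, 0, 0, 0, 0, 45, 0, 0, 0, 0, 0, 0, 45, 0, 0, 0, 0, 0, 0, 45, 0, 0, -0.6, 0, 0, 0, 45, 0, 0, -0.6, 0, 0, 0, 45, 0, 0, -0.6, 0, 0, 0, 45, 0, 0, 0, 0, 0, 0, 45]'

```text
t: 38.25
tool_pos: [0.4925, -0.357, 0.2936]
tool_rot: [3.131, -0.184, 0.01]
contact_force: [0.3, -0.2, -0.6]
opening: 0.0449
grip_force: 0.0
```

```bash
python3 caps.py; python3 plan.py -6.5 .4468,.047,.287 .4468,.047,.091
```

```text
scene [0.4466 0.0469]
top [0.4464 0.047 ]
t 38.35 pos [ 0.491 -0.356  0.289] F [-0.678 -0.517 -0.124] open 0.04482656713435657 turn [ 0.005 -0.008 -0.038]
[0.447 0.047 0.287] shift [-1.494 -6.586  0.027]
[0.447 0.047 0.091] shift [0.    0.    3.267]
```

11 rows of (-0.138, -0.599).

Request:
jog_arm --commands '[-0.138, -0.599, 0, 0, 0, 0, 45, -0.138, -0.599, 0, 0, 0, 0, 45, -0.138, -0.599, 0, 0, 0, 0, 45, -0.138, -0.599, 0, 0, 0, 0, 45, -0.138, -0.599, 0, 0, 0, 0, 45, -0.138, -0.599, 0, 0, 0, 0, 45, -0.138, -0.599, 0, 0, 0, 0, 45, -0.138, -0.599, 0, 0, 0, 0, 45, -0.138, -0.599, 0, 0, 0, 0, 45, -0.138, -0.599, 0, 0, 0, 0, 45, -0.138, -0.599, 0, 0, 0, 0, 45, 0, 0, 0.55, 0, 0, 0, 45, 0, 0, 0.55, 0, 0, 0, 45, 0, 0, 0.55, 0, 0, 0, 45, 0, 0, 0.55, 0, 0, 0, 45, 0, 0, 0.55, 0, 0, 0, 45, 0, 0, 0.55, 0, 0, 0, 45, 0, 0, 0, 0, 0, 0, 0, 0, 0, 0, 0, 0, 0, 0, 0, 0, 0, 0, 0, 0, 0]'

```text
t: 40.85
tool_pos: [0.4478, 0.0475, 0.0919]
tool_rot: [-3.136, 0.184, -0.004]
contact_force: [-0.4, -0.3, 0.1]
opening: 0.0184
grip_force: 30.6
```

```bash
python3 binlook.py; python3 plan.py -6.5 .4468,.047,.29 ;  python3 -c "
from h import *
d=eyes.get_image('top');cv2.imwrite('pics/f.png',cv2.resize(d['image'][160:310,330:500],(510,450))[:,:,::-1])"
```

```text
517 max z 0.16042362819017597
xy mm [31.585   3.4097] z 0.032329907796921464 0.12432774640038735 141
xy mm [-46.2591 -17.4918] z 0.03028302462133947 0.15721006449181785 207
xy mm [ 20.541  -33.5243] z 0.1523608401587011 0.15866433654415335 9
xy mm [ -8.0605 -26.0984] z 0.030493098804677432 0.16042362819017597 154
t 40.9 pos [0.448 0.047 0.092] F [-0.408 -0.051 -0.311] open 0.018527759552873595 turn [-0.002 -0.025 -0.037]
[0.447 0.047 0.29 ] shift [-0.016  0.01  -3.302]
```

View pics/f.png

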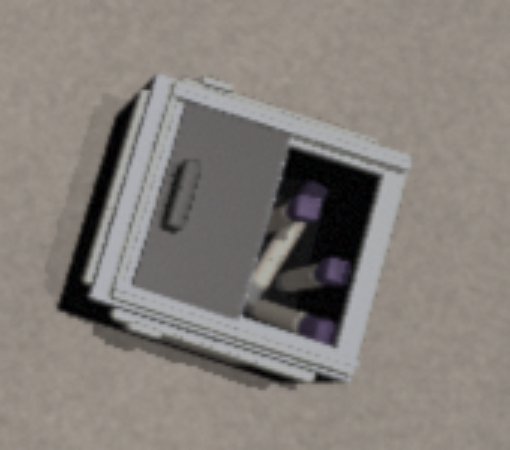

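Request:
jog_arm --commands '[0, 0, 0, 0, 0, 0, 0, 0, 0, 0, 0, 0, 0, 0, 0, 0, -0.55, 0, 0, 0, 0, 0, 0, -0.55, 0, 0, 0, 0, 0, 0, -0.55, 0, 0, 0, 0, 0, 0, -0.55, 0, 0, 0, 0, 0, 0, -0.55, 0, 0, 0, 0, 0, 0, -0.55, 0, 0, 0, 0, 0.192, 0.565, 0, 0, 0, 0, 0, 0.192, 0.565, 0, 0, 0, 0, 0, 0.192, 0.565, 0, 0, 0, 0, 0, 0.192, 0.565, 0, 0, 0, 0, 0, 0.192, 0.565, 0, 0, 0, 0, 0, 0.192, 0.565, 0, 0, 0, 0, 0, 0.192, 0.565, 0, 0, 0, 0, 0, 0.192, 0.565, 0, 0, 0, 0, 0, 0.192, 0.565, 0, 0, 0, 0, 0, 0.192, 0.565, 0, 0, 0, 0, 0, 0.192, 0.565, 0, 0, 0, 0, 0, 0.192, 0.565, 0, 0, 0, 0, 0]'

```text
t: 43.45
tool_pos: [0.5367, -0.3738, 0.2881]
tool_rot: [-3.136, 0.184, 0.0]
contact_force: [0.5, 0.1, -0.1]
opening: 0.0182
grip_force: 30.6
```

Request:
jog_arm --commands '[0, 0, 0.46, 0, 0, 0, 0, 0, 0, 0.46, 0, 0, 0, 0, 0, 0, 0.46, 0, 0, 0, 0, 0, 0, 0.46, 0, 0, 0, 0, 0, 0, 0, 0, 0, 0, 0, 0, 0, 0, 0, 0, 0, 45, 0, 0, 0, 0, 0, 0, 45, 0, 0, 0, 0, 0, 0, 45, 0, 0, -0.6, 0, 0, 0, 45, 0, 0, -0.6, 0, 0, 0, 45, 0, 0, 0, 0, 0, 0, 45, -0.05, -0.7, -0.1, 0, 0, 0, 45, -0.05, -0.7, 0, 0, 0, 0, 45, -0.05, -0.7, 0, 0, 0, 0, 45, -0.05, -0.7, 0, 0, 0, 0, 45, 0, -0.3, 0, 0, 0, 0, 45]'

```text
t: 45.45
tool_pos: [0.5461, -0.1846, 0.2551]
tool_rot: [-3.136, 0.181, 0.001]
contact_force: [0.4, 1.1, -0.2]
opening: 0.0445
grip_force: 0.0
```

```bash
python3 caps.py; python3 binlook.py; python3 -c "
from m import *
o=ctrl.get_obs();print(o['tool_pos'],o['opening'])
ims=[]
for c,b in(('scene',(.0012,.0006)),('top',(-.0012,-.0006))):
    d=eyes.get_image(c);W=pts(d);ims.append(cv2.resize(d['image'][90:300,150:490] if c=='scene' else d['image'][160:310,330:500],(400,353)))
    f=band(W,(.5,-.27),(.56,-.21),.183,.195)
    if len(f)>20:print('fin',rect(f)[0]/1000-b,rect(f)[1])
    bb=band(W,(.38,-.14),(.56,.1),.1265,.145)
    if len(bb)>20:
        print('bar',line(bb))
cv2.imwrite('pics/g.png',np.hstack(ims)[:,:,::-1])"; python3 plan.py -16.7 .53,-.2405,.27 .53,-.2405,.167
```

```text
180 max z 0.15995505980162084
xy mm [-50.9262 -25.3964] z 0.09015649264769388 0.15777017906749335 92
xy mm [-24.2697 -33.6595] z 0.15099935741128834 0.15995505980162084 5
xy mm [ -6.4742 -28.0496] z 0.08901946077837763 0.1582789741642482 76
[ 0.5464 -0.1864  0.2555] 0.04522495604056351
fin [ 0.53   -0.2404] [15.3988 49.7328]
bar (array([ 0.478 , -0.0083,  0.1334]), np.float64(83.54812826356957), array([ 0.4672, -0.104 ]), array([0.4873, 0.0735]))
fin [ 0.5253 -0.2398] [13.793  40.3396]
bar (array([ 0.4734, -0.0181,  0.134 ]), np.float64(83.34566366709008), array([ 0.4632, -0.1048]), array([0.4836, 0.0697]))
t 45.7 pos [ 0.546 -0.188  0.256] F [0.489 0.024 0.754] open 0.04488467646245462 turn [0.005 0.003 1.734]
[ 0.53 -0.24  0.27] shift [-0.006  0.924 -0.239]
[ 0.53  -0.24   0.167] shift [0.    0.    1.717]
```

View pics/g.png

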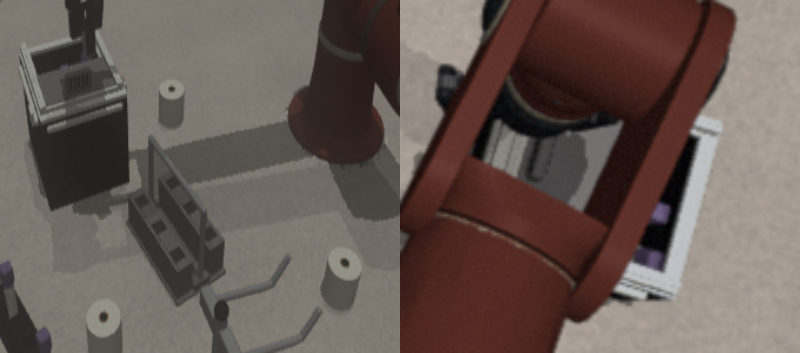

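Request:
jog_arm --commands '[0, 0, -0.2, 0, 0, 0.87, 45, 0, 0, 0, 0, 0, 0.87, 45, 0, 0.45, 0, 0, 0, 0, 45, 0, 0.47, 0, 0, 0, 0, 45, 0, 0, 0.42, 0, 0, 0, 45, 0, 0, 0.42, 0, 0, 0, 45, 0, 0, 0.42, 0, 0, 0, 45, 0, 0, 0.42, 0, 0, 0, 45, 0, 0, 0, 0, 0, 0, 0, 0, 0, 0, 0, 0, 0, 0, 0, 0, 0, 0, 0, 0, 0, 0, 0, 0, 0, 0, 0, 0, 0, 0, 0, 0, 0, 0, 0]'

```text
t: 47.32
tool_pos: [0.5304, -0.2408, 0.1679]
tool_rot: [3.105, -0.456, 0.001]
contact_force: [-0.9, -6.1, -2.5]
opening: 0.011
grip_force: 35.1
```

Request:
jog_arm --commands '[0, 0.15, 0, 0, 0, 0, 0, 0, 0.15, 0, 0, 0, 0, 0, 0, 0.15, 0, 0, 0, 0, 0, 0, 0.15, 0, 0, 0, 0, 0, 0, 0.15, 0, 0, 0, 0, 0, 0, 0.15, 0, 0, 0, 0, 0, 0, 0.15, 0, 0, 0, 0, 0, 0, 0.15, 0, 0, 0, 0, 0, 0, 0, 0, 0, 0, 0, 0, 0, 0, 0, 0, 0, 0, 0]'

```text
t: 48.58
tool_pos: [0.5097, -0.31, 0.1679]
tool_rot: [3.105, -0.456, 0.001]
contact_force: [-1.2, -2.4, 5.3]
opening: 0.0113
grip_force: 36.1
```

Request:
jog_arm --commands '[0, 0.05, 0, 0, 0, 0, 0, 0, 0.05, 0, 0, 0, 0, 0, 0, 0.03, 0, 0, 0, 0, 0, 0, 0, 0, 0, 0, 0, 0, 0, 0, 0, 0, 0, 0, 0]'

```text
t: 49.2
tool_pos: [0.5086, -0.3139, 0.1678]
tool_rot: [-3.105, 0.454, -0.002]
contact_force: [2.3, 8.7, 7.6]
opening: 0.0112
grip_force: 36.5
```

Request:
jog_arm --commands '[0, 0.06, 0, 0, 0, 0, 0, 0, 0.0, 0, 0, 0, 0, 0, 0, 0, 0, 0, 0, 0, 0]'

```text
t: 49.58
tool_pos: [0.5085, -0.3141, 0.1678]
tool_rot: [-3.098, 0.451, -0.002]
contact_force: [3.4, 18.4, 10.6]
opening: 0.0109
grip_force: 36.9
```

Request:
jog_arm --commands '[0, -0.06, 0, 0, 0, 0, 0, 0, 0, 0, 0, 0, 0, 0, 0, 0, 0, 0, 0, 0, 45, 0, 0, 0, 0, 0, 0, 45, 0, 0, -0.4, 0, 0, 0, 45, 0, 0, -0.5, 0, 0, 0, 45, 0, 0, -0.5, 0, 0, 0, 45, 0, 0, -0.5, 0, 0, 0, 45, 0, -0.5, 0, 0, 0, 0, 45, 0, -0.8, 0, 0, 0, 0, 45, 0, -0.8, 0, 0, 0, 0, 45, 0, -0.8, 0, 0, 0, 0, 45]' --newtons 100

```text
t: 51.08
tool_pos: [0.5575, -0.1482, 0.2803]
tool_rot: [3.108, -0.457, -0.001]
contact_force: [0.9, -0.3, 0.9]
opening: 0.0451
grip_force: 0.0
```

```bash
python3 -c "
from m import *
o=ctrl.get_obs();print(o['q'],o['tool_pos'])
for c,b in(('scene',(.0012,.0006)),('top',(-.0012,-.0006))):
    W=pts(eyes.get_image(c))
    f=band(W,(.47,-.35),(.56,-.21),.183,.195)
    if len(f)>20:print('fin',rect(f)[0]/1000-b,rect(f)[1])
    bb=band(W,(.36,-.18),(.6,.14),.1265,.145)
    if len(bb)>20: print('bar',line(bb),len(bb))
"; for y in 83.5 -96.5; do python3 plan.py $y .4745,-.0165,.26 .4745,-.0165,.111; done
```

```text
[-0.3885 -0.0854  1.6683 -0.0006  1.5595  1.4744] [ 0.5575 -0.1482  0.2803]
fin [ 0.5079 -0.3126] [15.438  49.1891]
bar (array([ 0.4778, -0.0109,  0.1335]), np.float64(84.0975994454953), array([ 0.4606, -0.177 ]), array([0.4864, 0.0723])) 325
fin [ 0.5077 -0.3139] [13.4559 49.8134]
bar (array([0.4754, 0.0006, 0.134 ]), np.float64(83.00066761427584), array([ 0.4662, -0.0741]), array([0.4839, 0.0697])) 292
t 51.175 pos [ 0.558 -0.146  0.28 ] F [-0.339 -0.082  0.229] open 0.045028795464741894 turn [ -0.015  -0.001 -17.44 ]
[ 0.474 -0.017  0.26 ] shift [ 1.984 -1.628  0.339]
[ 0.474 -0.017  0.111] shift [0.    0.    2.483]
t 51.175 pos [ 0.558 -0.146  0.28 ] F [-0.339 -0.082  0.229] open 0.045028795464741894 turn [-0.001  0.014 13.976]
[ 0.474 -0.017  0.26 ] shift [-1.984  1.628  0.339]
[ 0.474 -0.017  0.111] shift [0.    0.    2.483]
```

Request:
jog_arm --commands '[0, 0, 0, 0, 0, -0.97, 45, 0, 0, 0, 0, 0, -0.97, 45, 0, 0, 0, 0, 0, -0.97, 45, 0, 0, 0, 0, 0, -0.97, 45, 0, 0, 0, 0, 0, -0.97, 45, 0, 0, 0, 0, 0, -0.97, 45, 0, 0, 0, 0, 0, -0.97, 45, 0, 0, 0, 0, 0, -0.97, 45, 0, 0, 0, 0, 0, -0.97, 45, 0, 0, 0, 0, 0, -0.97, 45, 0, 0, 0, 0, 0, -0.97, 45, 0, 0, 0, 0, 0, -0.97, 45, 0, 0, 0, 0, 0, -0.97, 45, 0, 0, 0, 0, 0, -0.97, 45, 0, 0, 0, 0, 0, -0.97, 45, 0, 0, 0, 0, 0, -0.97, 45, 0, 0, 0, 0, 0, -0.96, 45, 0, 0, 0, 0, 0, -0.96, 45]'

```text
t: 53.42
tool_pos: [0.5571, -0.1503, 0.2803]
tool_rot: [-2.346, -2.089, 0.002]
contact_force: [-0.8, -0.8, -0.1]
opening: 0.0451
grip_force: 0.0
```

```bash
python3 plan.py 83.5 .4753,-.0165,.26 .4753,-.0165,.111;python3 -c "
from m import *
for c,b in(('scene',(.0012,.0006)),('top',(-.0012,-.0006))):
    W=pts(eyes.get_image(c))
    bb=band(W,(.36,-.14),(.6,.14),.1265,.145)
    if len(bb)>20: print('bar',line(bb),len(bb))"
```

```text
t 53.425 pos [ 0.557 -0.15   0.28 ] F [-0.842 -0.806 -0.062] open 0.04513286938347662 turn [-0.013  0.006 -0.026]
[ 0.475 -0.017  0.26 ] shift [ 2.062 -1.606  0.338]
[ 0.475 -0.017  0.111] shift [0.    0.    2.483]
bar (array([ 0.478 , -0.0088,  0.1335]), np.float64(83.52296474914843), array([ 0.4672, -0.1035]), array([0.4871, 0.0716])) 323
bar (array([ 0.4749, -0.0037,  0.1338]), np.float64(83.06297565323577), array([ 0.4655, -0.0809]), array([0.4838, 0.0697])) 314
```

Request:
jog_arm --commands '[0.41, -0.32, 0.07, 0, 0, 0, 45, 0.41, -0.32, 0.07, 0, 0, 0, 45, 0.41, -0.32, 0.07, 0, 0, 0, 45, 0.41, -0.32, 0.07, 0, 0, 0, 45, 0.42, -0.33, 0.06, 0, 0, 0, 45, 0, 0, 0.5, 0, 0, 0, 45, 0, 0, 0.5, 0, 0, 0, 45, 0, 0, 0.5, 0, 0, 0, 45, 0, 0, 0.5, 0, 0, 0, 45, 0, 0, 0.45, 0, 0, 0, 45, 0, 0, 0, 0, 0, 0, 0, 0, 0, 0, 0, 0, 0, 0, 0, 0, 0, 0, 0, 0, 0, 0, 0, 0, 0, 0, 0, 0, 0, 0, 0, 0, 0, 0, 0]' --newtons 100

```text
t: 55.4
tool_pos: [0.4767, -0.0153, 0.1149]
tool_rot: [2.348, 2.086, 0.001]
contact_force: [-3.7, -1.3, 3.6]
opening: 0.0065
grip_force: 98.2
```

Request:
jog_arm --commands '[0, 0, -0.2, 0, 0, 0, 0, 0, 0, -0.2, 0, 0, 0, 0, 0, 0, -0.3, 0, 0, 0, 0, 0, 0, -0.3, 0, 0, 0, 0, 0, 0, -0.3, 0, 0, 0, 0, 0, 0, -0.3, 0, 0, 0, 0, 0, 0, -0.3, 0, 0, 0, 0, 0, 0, -0.27, 0, 0, 0, 0, 0, 0, 0, 0, 0, 0, 0, 0, 0, 0, 0, 0, 0, 0]'

```text
t: 56.65
tool_pos: [0.4758, -0.015, 0.2432]
tool_rot: [-2.348, -2.086, 0.001]
contact_force: [0.6, -0.4, -5.2]
opening: 0.0064
grip_force: 98.2
```

```bash
python3 -c "
from m import *
o=ctrl.get_obs();print(o['tool_pos'],o['opening'],o['contact_force'],o['wrist_torque'])
for c,b in(('scene',(.0012,.0006)),('top',(-.0012,-.0006))):
    d=eyes.get_image(c);W=pts(d)
    if c=='scene': cv2.imwrite('pics/i.png',cv2.resize(d['image'][50:350,150:550],(800,600))[:,:,::-1])
    for z in np.arange(.18,.30,.01):
        bb=band(W,(.36,-.14),(.6,.14),z,z+.01)
        if c=='scene' and len(bb): print(round(z,2),len(bb),bb.min(0),bb.max(0))
"
```

```text
[ 0.4758 -0.015   0.2432] 0.006350861298867855 [ 0.5817 -0.3734 -5.2485] [-0.0055 -0.0198 -0.0615]
0.18 1591 [ 0.4169 -0.1062  0.18  ] [0.5371 0.0744 0.19  ]
0.19 38 [ 0.4615 -0.1015  0.1907] [0.491  0.0719 0.2   ]
0.2 39 [ 0.4645 -0.1005  0.2   ] [0.4907 0.0722 0.21  ]
0.21 38 [ 0.4637 -0.0991  0.2101] [0.4903 0.0727 0.22  ]
0.22 44 [ 0.4648 -0.1035  0.2201] [0.4907 0.0721 0.2298]
0.23 42 [ 0.4642 -0.1016  0.23  ] [0.4915 0.0731 0.2399]
0.24 67 [ 0.4646 -0.1036  0.2401] [0.4908 0.0715 0.2497]
0.25 113 [ 0.4592 -0.1011  0.25  ] [0.4947 0.072  0.26  ]
0.26 235 [ 0.4597 -0.1017  0.26  ] [0.4944 0.0721 0.2696]
0.27 84 [ 0.4602 -0.0239  0.2701] [ 0.4944 -0.0024  0.2799]
0.28 85 [ 0.4505 -0.0281  0.2803] [ 0.5101 -0.0004  0.29  ]
0.29 195 [ 0.4376 -0.0302  0.2902] [0.5167 0.0022 0.3   ]
```

View pics/i.png

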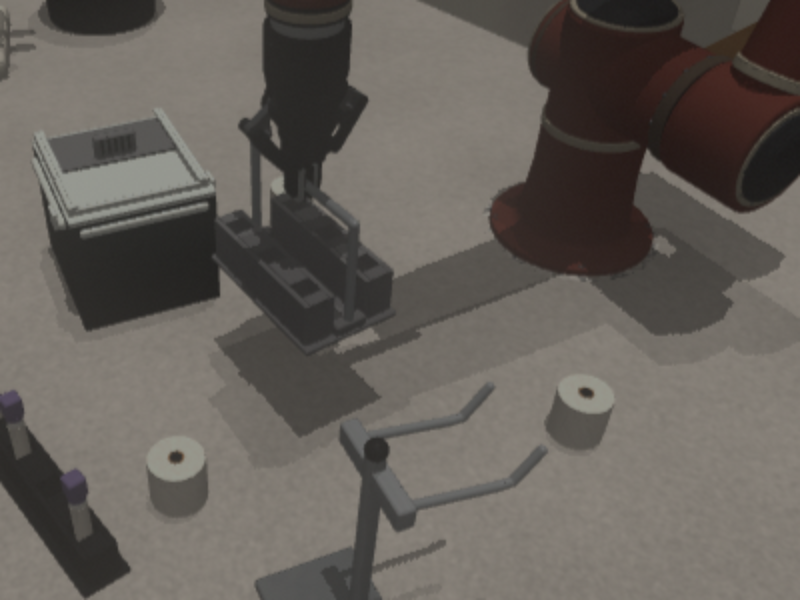

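```bash
python3 plan.py 83.5 .4533,.321,.2432; python3 -c "
from m import *
for c,b in(('scene',(.0012,.0006)),('top',(-.0012,-.0006))):
    W=pts(eyes.get_image(c));print(c)
    bb=band(W,(.36,-.14),(.6,.14),.25,.27);bb=bb[(bb[:,1]<-.035)|(bb[:,1]>.01)]
    print(' bar',line(bb),np.percentile(bb[:,2],[50,90,98]),len(bb),np.polyfit(bb[:,1],bb[:,2],1))
    H=((.45,.2),(.62,.4))
    for q in clusters(band(W,*H,.2,.245)):
        print(' prong',line(q),len(q))
        i=np.argsort(q[:,0])[::max(1,len(q)//12)];print((q[i]-[*b,0]).round(4).tolist())
"
```

```text
t 56.75 pos [ 0.476 -0.015  0.243] F [-0.185  0.811 -4.516] open 0.006607174308756012 turn [-0.023 -0.002 -0.046]
[0.453 0.321 0.243] shift [ 5.521 -1.003 -0.009]
scene
 bar (array([0.4844, 0.0322, 0.2606]), np.float64(84.00869143326372), array([ 0.4702, -0.1032]), array([0.4887, 0.0733])) [0.2618 0.2642 0.2657] 185 [0.0223 0.2599]
 prong (array([0.5773, 0.3217, 0.2159]), np.float64(-16.53573037111062), array([0.5412, 0.3324]), array([0.6198, 0.3091])) 326
[[0.5399, 0.3312, 0.2328], [0.5469, 0.3252, 0.2282], [0.5516, 0.3288, 0.2215], [0.5559, 0.3249, 0.2211], [0.56, 0.3262, 0.2142], [0.565, 0.324, 0.2091], [0.5725, 0.3232, 0.2072], [0.5803, 0.3198, 0.2101], [0.5885, 0.3172, 0.2116], [0.5959, 0.3164, 0.2098], [0.6035, 0.3147, 0.2143], [0.6115, 0.3121, 0.2157], [0.6181, 0.309, 0.2135]]
 prong (array([0.5666, 0.252 , 0.216 ]), np.float64(-16.900448519192445), array([0.5226, 0.2654]), array([0.62  , 0.2358])) 347
[[0.5209, 0.2617, 0.2345], [0.5278, 0.2649, 0.2282], [0.5335, 0.2574, 0.2192], [0.5388, 0.261, 0.2143], [0.5433, 0.2553, 0.2103], [0.5517, 0.2549, 0.2088], [0.5616, 0.2537, 0.20
[... 552 characters left out ...]
2, 0.2072], [0.5569, 0.2549, 0.2065], [0.5644, 0.248, 0.2115], [0.5731, 0.247, 0.2098], [0.5808, 0.2426, 0.2131], [0.5884, 0.2444, 0.216], [0.5973, 0.2415, 0.2137], [0.6052, 0.2395, 0.2157], [0.6133, 0.2314, 0.2178], [0.6211, 0.2335, 0.2198]]
 prong (array([0.5793, 0.3173, 0.2148]), np.float64(163.30958341570826), array([0.6195, 0.3052]), array([0.5401, 0.329 ])) 173
[[0.5414, 0.3281, 0.2361], [0.5479, 0.3255, 0.223], [0.5533, 0.3268, 0.226], [0.5594, 0.3227, 0.2165], [0.5672, 0.3221, 0.2085], [0.5731, 0.32, 0.2101], [0.5797, 0.321, 0.2085], [0.5864, 0.3138, 0.2073], [0.5921, 0.3114, 0.21], [0.5997, 0.3129, 0.2132], [0.6057, 0.311, 0.2144], [0.6121, 0.3117, 0.2136], [0.6182, 0.3035, 0.2154]]
```

Request:
jog_arm --commands '[0.3, -0.05, 0, 0, 0, 0, 0, 0.4, -0.07, 0, 0, 0, 0, 0, 0.4, -0.07, 0, 0, 0, 0, 0, 0.4, -0.07, 0, 0, 0, 0, 0, 0.4, -0.07, 0, 0, 0, 0, 0, 0.4, -0.07, 0, 0, 0, 0, 0, 0.4, -0.07, 0, 0, 0, 0, 0, 0.4, -0.07, 0, 0, 0, 0, 0, 0.4, -0.07, 0, 0, 0, 0, 0, 0.4, -0.08, 0, 0, 0, 0, 0, 0.4, -0.08, 0, 0, 0, 0, 0, 0.4, -0.08, 0, 0, 0, 0, 0, 0.4, -0.08, 0, 0, 0, 0, 0, 0.42, -0.07, 0, 0, 0, 0, 0, 0, 0, 0, 0, 0, 0.45, 0, 0, 0, 0, 0, 0, 0.45, 0, 0, 0, 0, 0, 0, 0.45, 0, 0, 0, 0, 0, 0, 0.45, 0, 0, 0, 0, 0, 0, 0, 0]'

```text
t: 59.22
tool_pos: [0.4554, 0.3208, 0.2432]
tool_rot: [-2.526, -1.868, 0.002]
contact_force: [-0.2, -0.9, -4.0]
opening: 0.007
grip_force: 98.1
```

```bash
python3 plan.py 73.1 .459,.3194,.2432 .560,.2887,.2432; python3 -c "
from m import *
for c,b in(('scene',(.0012,.0006)),('top',(-.0012,-.0006))):
    W=pts(eyes.get_image(c));print(c)
    bb=band(W,(.38,.2),(.505,.45),.25,.27)
    if len(bb)>10:print(' bar',line(bb),np.percentile(bb[:,2],[50,90,98]),len(bb))
"
```

```text
t 59.225 pos [0.455 0.321 0.243] F [-0.206 -0.928 -3.973] open 0.0070123350883193125 turn [-0.008  0.008 -0.025]
[0.459 0.319 0.243] shift [-0.006  0.065  0.   ]
[0.56  0.289 0.243] shift [-0.     1.759  0.   ]
scene
 bar (array([0.4671, 0.3419, 0.2613]), np.float64(-105.61756015592096), array([0.4844, 0.4039]), array([0.437 , 0.2344])) [0.2624 0.2653 0.2692] 671
top
 bar (array([0.4439, 0.2817, 0.2622]), np.float64(72.61704359930995), array([0.4288, 0.2333]), array([0.4578, 0.326 ])) [0.263  0.2654 0.268 ] 317
```

Request:
jog_arm --commands '[0, 0.2, 0, 0, 0, 0, 0, 0, 0.2, 0, 0, 0, 0, 0, 0, 0.2, 0, 0, 0, 0, 0, 0, 0.2, 0, 0, 0, 0, 0, 0, 0.2, 0, 0, 0, 0, 0, 0, 0.2, 0, 0, 0, 0, 0, 0, 0.2, 0, 0, 0, 0, 0, 0, 0.2, 0, 0, 0, 0, 0, 0, 0.22, 0, 0, 0, 0, 0, 0, 0, 0, 0, 0, 0, 0, 0, 0, 0, 0, 0, 0, 0]'

```text
t: 60.7
tool_pos: [0.5598, 0.289, 0.2438]
tool_rot: [-2.526, -1.867, 0.001]
contact_force: [-0.1, 0.7, -4.4]
opening: 0.0066
grip_force: 98.1
```

Request:
jog_arm --commands '[0, 0, 0.1, 0, 0, 0, 0, 0, 0, 0.1, 0, 0, 0, 0, 0, 0, 0.1, 0, 0, 0, 0, 0, 0, 0.1, 0, 0, 0, 0, 0, 0, 0.1, 0, 0, 0, 0, 0, 0, 0.1, 0, 0, 0, 0, 0, 0, 0, 0, 0, 0, 0, 0]'

```text
$.commands: bad value
```

```bash
python3 -c "
from m import *
o=ctrl.get_obs();print(o['tool_pos'],o['contact_force'],o['wrist_torque'])
d=eyes.get_image('scene');cv2.imwrite('pics/j.png',cv2.resize(d['image'][130:400,230:550],(800,600))[:,:,::-1])"
```

```text
[0.5598 0.289  0.2438] [-0.1026  0.6619 -4.3839] [-0.0291 -0.0206 -0.0405]
```

View pics/j.png

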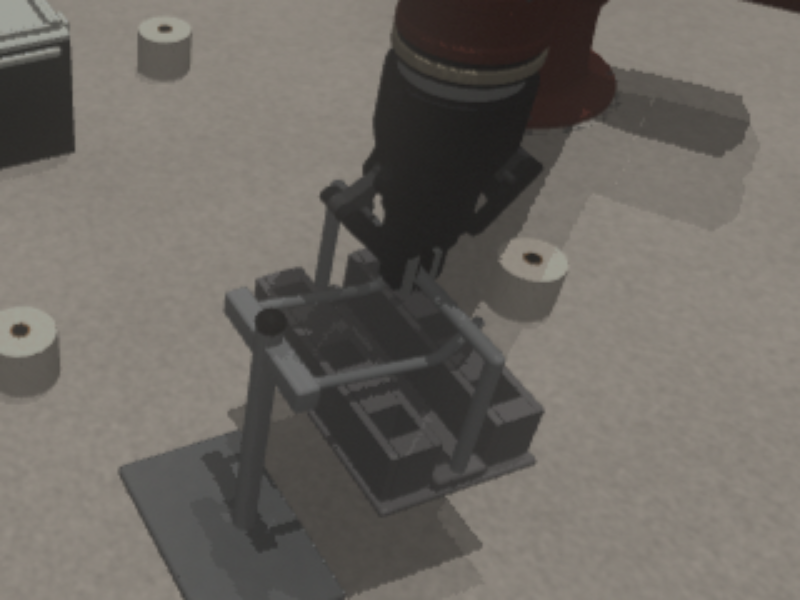

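Request:
jog_arm --commands '[0, 0, 0.15, 0, 0, 0, 0, 0, 0, 0.15, 0, 0, 0, 0, 0, 0, 0.15, 0, 0, 0, 0, 0, 0, 0.1, 0, 0, 0, 0, 0, 0, 0.08, 0, 0, 0, 0, 0, 0, 0, 0, 0, 0, 0]'

```text
t: 61.5
tool_pos: [0.5598, 0.2888, 0.2056]
tool_rot: [-2.526, -1.867, 0.001]
contact_force: [-0.1, -0.1, -3.9]
opening: 0.0065
grip_force: 98.1
```

Request:
jog_arm --commands '[0, 0, 0.04, 0, 0, 0, 0, 0, 0, 0.04, 0, 0, 0, 0, 0, 0, 0.03, 0, 0, 0, 0, 0, 0, 0, 0, 0, 0, 0]'

```text
t: 62.0
tool_pos: [0.5598, 0.2888, 0.1992]
tool_rot: [-2.526, -1.867, 0.001]
contact_force: [0.0, 0.4, -4.6]
opening: 0.0063
grip_force: 98.1
```

Request:
jog_arm --commands '[0, 0, 0.03, 0, 0, 0, 0, 0, 0, 0.02, 0, 0, 0, 0, 0, 0, 0, 0, 0, 0, 0]'

```text
t: 62.38
tool_pos: [0.5603, 0.289, 0.1978]
tool_rot: [2.526, 1.867, 0.002]
contact_force: [-2.1, -0.8, 2.0]
opening: 0.0066
grip_force: 98.7
```

Request:
jog_arm --commands '[0, 0, 0, 0, 0, 0, 10, 0, 0, 0, 0, 0, 0, 12, 0, 0, 0, 0, 0, 0, 15, 0, 0, 0, 0, 0, 0, 20, 0, 0, 0, 0, 0, 0, 30, 0, 0, 0, 0, 0, 0, 34, 0, 0, 0, 0, 0, 0, 34]' --newtons 20

```text
t: 63.25
tool_pos: [0.56, 0.2889, 0.1965]
tool_rot: [-2.527, -1.867, -0.0]
contact_force: [-0.0, -0.6, 0.4]
opening: 0.0337
grip_force: 0.0
```

```bash
python3 -c "
from m import *
o=ctrl.get_obs();print(o['tool_pos'],o['contact_force'],o['opening'])
d=eyes.get_image('scene');cv2.imwrite('pics/k.png',cv2.resize(d['image'][130:400,230:550],(800,600))[:,:,::-1])
W=pts(d);bb=band(W,(.5,.18),(.62,.4),.2,.232)
"
```

```text
[0.56   0.2889 0.1965] [-0.0253 -0.5597  0.4123] 0.03372240503609189
```

View pics/k.png

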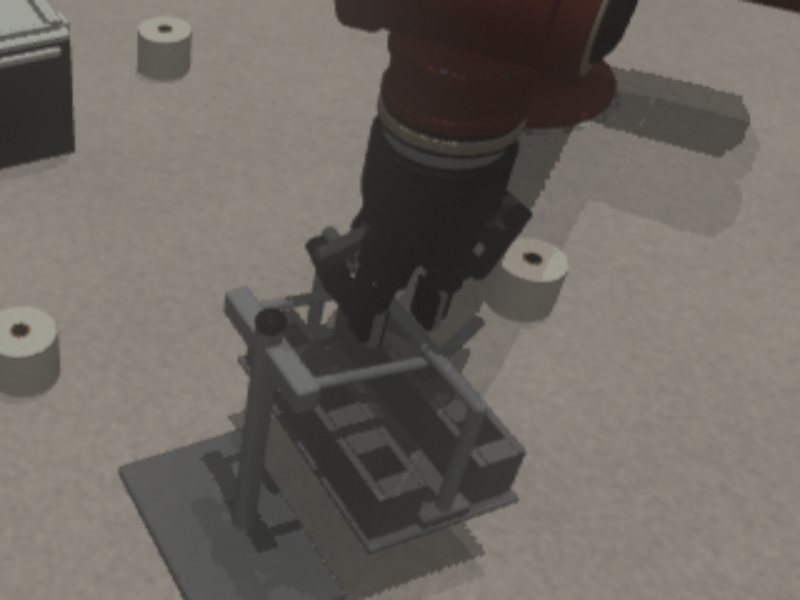

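Request:
jog_arm --commands '[0, 0, -0.2, 0, 0, 0, 34, 0, 0, -0.3, 0, 0, 0, 34, 0, 0, -0.5, 0, 0, 0, 34, 0, 0, -0.5, 0, 0, 0, 34, 0, 0, -0.5, 0, 0, 0, 34, 0, -0.5, -0.3, 0, 0, 0, 34, 0, -0.7, 0, 0, 0, 0, 34, 0, -0.7, 0, 0, 0, 0, 34, -0.7, -0.2, 0, 0, 0, 0, 34, -0.7, 0, 0, 0, 0, 0, 34, -0.7, 0, 0, 0, 0, 0, 34, -0.7, 0, 0, 0, 0, 0, 34, 0, 0, 0, 0, 0, 0, 34, 0, 0, 0, 0, 0, 0, 34, 0, 0, 0, 0, 0, 0, 34, 0, 0, 0, 0, 0, 0, 34]'

```text
t: 65.3
tool_pos: [0.3903, 0.1659, 0.3345]
tool_rot: [-2.525, -1.868, 0.001]
contact_force: [-0.4, 0.4, -0.1]
opening: 0.0339
grip_force: 0.0
```

```bash
python3 -c "
from m import *
o=ctrl.get_obs();print(o['t'],o['tool_pos'])
ims=[]
for c,b in(('scene',(.0012,.0006)),('top',(-.0012,-.0006))):
    d=eyes.get_image(c);ims.append(cv2.resize(d['image'],(400,300)));W=pts(d);print(c)
    bb=band(W,(.5,.15),(.62,.42),.213,.2225);print(' bar',line(bb),np.polyfit(bb[:,1],bb[:,2],1),len(bb))
    bl=band(W,(.45,.15),(.68,.42),.125,.15);print(' block',rect(bl));
    A=np.c_[bl[:,:2],np.ones(len(bl))];m=(bl[:,2]>.132);print(' tilt',np.linalg.lstsq(A[m],bl[m,2],rcond=None)[0])
    f=band(W,(.47,-.35),(.56,-.21),.183,.195)
    if len(f)>20:print(' fin',rect(f)[0]/1000-b)
ims[0]=cv2.resize(eyes.get_image('scene')['image'][130:400,230:550],(400,300))
cv2.imwrite('pics/l.png',np.hstack(ims)[:,:,::-1])"
```

```text
65.3 [0.3903 0.1659 0.3345]
scene
 bar (array([0.5708, 0.2906, 0.2173]), np.float64(77.72010424446883), array([0.5512, 0.2005]), array([0.5885, 0.3718])) [-0.0007  0.2175] 916
 block (array([584.4315, 282.2745]), array([176.6602, 147.7589]), 75.3852310180664, 3074)
 tilt [ 0.0037 -0.0013  0.1374]
 fin [ 0.5078 -0.312 ]
top
 bar (array([0.5669, 0.2811, 0.2173]), np.float64(77.28399428801103), array([0.5483, 0.1985]), array([0.587, 0.37 ])) [0.0018 0.2168] 565
 block (array([577.7132, 279.5525]), array([175.2938, 142.4378]), 72.9272689819336, 1943)
 tilt [ 0.0015 -0.0007  0.1385]
 fin [ 0.5073 -0.3137]
```

View pics/l.png

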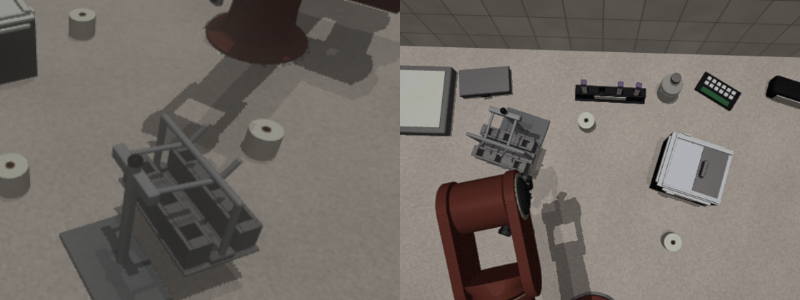

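```bash
python3 -c "
from station import job
print(job.finish_job())"
```

```text
the job is handed in; nothing more can be done
None
```

The job is handed in: all six tubes are in the waste container, its closure is slid shut to its stop, and the empty carrier hangs level on both prongs of the stand's hook.

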